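# Pry up the stage plate and shim it

### The arm

A 7-joint arm with a two-finger parallel gripper is mounted at the origin on the work surface. World frame = base frame: x ahead of the robot, y to its left, z up, the work surface at z = 0. Lengths are in mm, angles in rad, forces in N, time in s.
With the tool pointing down it reaches from about 350 to 900 mm from the base axis. Payload 19.9 kg.
Tool frame: the origin (TCP) lies at the very end of the fingers, on their centre line; the grasp point (between the pads) lies 19 mm behind it; z points along the fingers, y is the direction in which the jaws open and shut (so a half turn about z gives the same grasp; the last joint's range is limited). The gripper opens to 94 mm and grips with 3 to 60 N. Pads are 16 mm wide; open, the fingers measure 119 mm over their backs; the gripper's body (75 mm by 177 mm) begins 78 mm behind the grasp point.
Start: joints at [-1.165, 0.417, -0.01, 1.614, 0.005, 1.111, -0.053], TCP at [270.038, 563.629, 205.425] pointing down, gripper open.
Joint ranges: [-2.81, 2.81], [-0.39, 2.02], [-1.27, 1.25], [0.06, 2.57], [-1.19, 4.33], [0.19, 2], [-2.82, 2.82]. Speed limits (rad/s): [1.89, 1.89, 2.39, 2.39, 3.01, 3.01, 3.01].

### API

Orientations are given as a rotation vector (axis times angle).
In Python, from bench import * gives the robot as it stands.
- The arm moves only by the tool play_rows, never from a script. Its argument "moves" is a list that holds one entry, the list of rows, each a list of 7 numbers: the shift along the world's x, y, z in cm, then the turn, a rotation vector about the world's x, y, z in degrees, then the opening, from -1 (shut) to 1 (fully open). In form: [[[dx, dy, dz, wx, wy, wz, jaw], ...]]. A call has 1 to 10 rows; each row shifts and turns the commanded pose from where the row before left it; what a row does not reach is not made up. A row lasts 1/12 s, in which the tool goes at most 41.7 mm and 7.16 degrees, less where a joint would pass 70% of its speed; a pose out of reach is approached as far as the arm can. A call is refused whole if a number of a shift passes 4.17 or a number of a turn 7.16, either way. A call with a gripper value outside its range is refused whole. The fingers move at their own pace and stop on an object; the grip force is fixed at half the most. Time passes only in rows, so rows that do not move let the fingers close. It gives the time, the measured TCP pose, the force and the opening at its end, in the units of the state.
- read_state(): the state, without advancing time (a new reading comes with each control period).
- get_image(name): name is "scene" or "side" or "wrist"; returns (picture, depth): 420x560x3 uint8, red, green, blue; 420x560 float32, mm along the optical axis (not along the pixel's ray), 0 where there is no reading.
- camera_info(name): a dict with "vertical_fov" (degrees; the focal length in pixels is half the picture's height over the tangent of half this angle, whatever the lens; pixels are square), "cx", "cy" (the principal point, pixels), "rvec" (rotation vector, rad) and "tvec" (3), from world to camera coordinates, as OpenCV has them; the wrist camera has in their place "T_tool_cam" (4x4, takes a point from camera to tool coordinates, whose origin is the TCP and whose axes are the flange's). Camera axes: x right, y down, z forward; pixel columns grow to the right and rows downward; lengths in mm; the calibration is good to about 2 mm. A picture is of the moment at which its call begins: read the wrist's pose just before it. camera_info takes no time and is no camera call.
- close_job(): hands the job in, once; it reports no verdict.
The state is a dict: "clock": time; "qpos": joint angles; "qd": joint speeds; "effort": joint torques, N m; "tcp_pos": TCP position; "tool_rot": TCP orientation; "contact_force": force on the tool from outside, world axes, zero at the start; "wrist_torque": the same for the moment, N m; "width": opening from 0.0 (shut) to 1.0 (fully open).
Only numpy, scipy, OpenCV 4.12 (cv2) and the standard library are available. Lean on these libraries where they do the work, as an engineer would, in place of code of your own. Each camera call takes 0.05 s, during which the arm holds its last target.

### The job

Take the pry bar by its handle, put its tip under the free edge of the grey stage plate and lever the plate up over the blue fulcrum block, far enough for the yellow shim, then lay the bar back in its rest. Slide the shim along the white shelf under the raised plate, until you feel it push against its stop (well under 25 N), and let go of it. Then press the plate down onto the shim with a firm push of 10 to 25 N. Be gentle with plate and shim, do not lift the plate with the fingers, and leave the other things alone.

Things in the scene. Friction and masses are not known exactly. Their poses are not given: they have to be found in the camera images.
- stage: fixed inspection stage (lengths in mm): black pedestal carrying a grey hinged plate. Origin on the table straight under the middle of the plate's free edge (orange strip); x runs along that edge, +y points level out of it, z up. The plate overhangs the pedestal's face (y = -45); where x > 0 the space under the overhang is open down to the table. At x = -60 a white shelf for the shim
- plate_edge (a point): middle of the free edge of the grey plate, on its top face; moves with the plate. Plate 240 along the edge, 280 from edge to hinge, 12 thick, about 2.2 kg. When it is down its underside is 105 above the table, its top face 117 (mm). Axes as the stage's when down
- plate (a joint): tilt of the plate, rad: 0 = down, grows as the free edge rises (280 mm from the hinge: 0.05 = 14 mm up); hard stop at 0.066. The hinge is stiff: the plate stays where it is left. Raising it takes 20 to 28 N at the edge, pushing it down 1 to 5 N. The shim passes under it from about 0.03; aim near 0.05. Lying on a shim that is fully home it reads 0.025
- slot (a point): point on the white shelf's level top face (101 mm above the table), 22 mm outside the plate's free edge; axes as the stage's. Fully home, the shim's lug stands over it and its tongue points to -y. The shelf reaches 20 mm farther out (+y). Low cheeks (4 mm high, from 16 mm inward to 16 mm outward of this point) leave a way 44 mm wide for the tongue
- stop: red stop strip 3.5 mm high above the shelf, part of the fixed stage: the shim is home when its leading end butts on it. Origin at the strip's middle; its face is 62 mm from the slot point, 40 mm inside the plate's edge
- crest (a point): top of the fixed fulcrum block (blue upright 30 mm wide along the edge, round steel crest of radius 8 mm parallel to the edge), 93 mm above the table, 36 to 40 mm outside the plate's free edge; axes as the stage's. Its place along the edge changes
- rest: fixed bar rest: aluminium base 200 x 56 x 6 mm with two black saddles. Origin on the table under the lying bar's grip point; +x is the way its tip points, z up. Saddles 14 long at x = -52 (30 high, 30 between cheeks) and x = +105 (35 high, 22 between cheeks), cheeks 8 high. Lying there, the bar's grip point is 38 mm above the table
- bar_grip (a point): grip point and centre of mass of the loose pry bar (0.35 kg), at mid-width and mid-height of its orange handle; x runs along the bar to its tip. Handle 22 wide, 16 high, from x = -67 to +28 mm; straight steel blade 14 wide, 6 thick, from +28 to the tip at +205 mm, at the same mid-height. Starts in the rest
- shim_grip (a point): centre of the upright lug of the loose yellow shim (0.12 kg), 28 mm above its flat underside. Lug 20 (x) x 12 (y) mm, top 46 mm above the underside; tongue 36 wide (x), 10 thick, from the lug to its leading end at y = -62 mm; z up. Starts on a black rubber mat 4 mm thick
- gauge: bystander, not to be disturbed: small steel gauge block 20 x 40 x 9 mm lying on the rubber mat beside the shim; origin at its underside
- lens: bystander, not to be disturbed: black lens barrel standing upright, 52 mm across, 62 mm tall; origin at its underside
- cleaner: bystander, not to be disturbed: closed white plastic bottle with a blue cap, 54 mm across, 130 mm tall; origin at its underside
- jar: bystander, not to be disturbed: clear jar with a black lid, 60 mm across, 60 mm tall; origin at its underside
- spacer: bystander, not to be disturbed: brass ring 44 mm across, 14 mm high, lying on the table; origin at its underside
Not all that is in view belongs to the job. Of the things that look like the part that bears shim_grip, the largest one is meant.

How it is judged:
By the outcome, as a careful person would: the job done as asked, in the order asked, and still so for the second after the job is handed in, with the robot touching nothing.
It also fails if it takes over 72 s, if anything falls off the work surface, if the arm or the gripper's body presses on something with over 40 N, if the wrist force passes 120 N, or if a joint passes its speed limit or range.

## Working session

There is one attempt and no reset: what is moved stays moved. The work goes in short steps, Python scripts to look and compute and a tool call to move; the robot and the scene stay as the last step left them, time stands still between calls to the robot, and variables do not carry over. Pictures are saved under pics/ and viewed, and the job is handed in when it is done.

Besides the shell and the picture viewer there is one more tool, called after ">>>" as name(argument=value, ...) on one line, values as JSON. play_rows: Moves the arm, as the interface text tells. Its arguments: {"type":"object","properties":{"moves":{"type":"array"}},"required":["moves"]}

```bash
ls; mkdir -p pics; cat > h.py <<'E'
from bench import *
import numpy as np, cv2
from scipy.spatial.transform import Rotation as R
def cam(name,state=None):
    c=camera_info(name); f=210/np.tan(np.radians(c["vertical_fov"])/2)
    if "rvec" in c:
        Rm=R.from_rotvec(np.ravel(c["rvec"])).as_matrix(); t=np.ravel(c["tvec"])
        Rw=Rm.T; o=-Rm.T@t
    else:
        T=np.array(c["T_tool_cam"]); s=state
        Rt=R.from_rotvec(s["tool_rot"]).as_matrix()
        Rw=Rt@T[:3,:3]; o=Rt@T[:3,3]+np.array(s["tcp_pos"])
    return f,c["cx"],c["cy"],Rw,o
def ray(C,u,v,z):
    f,cx,cy,Rw,o=C; d=Rw@np.array([(u-cx)/f,(v-cy)/f,1]); return o+d*(z-o[2])/d[2]
def pts(C,D):
    f,cx,cy,Rw,o=C; v,u=np.mgrid[0:D.shape[0],0:D.shape[1]]
    P=np.stack([(u-cx)/f*D,(v-cy)/f*D,D],-1); return P@Rw.T+o
def proj(C,p):
    f,cx,cy,Rw,o=C; q=Rw.T@(np.array(p)-o); return q[0]/q[2]*f+cx,q[1]/q[2]*f+cy
E
python3 - <<'E'
from h import *
s=read_state(); print(s)
for n in ["scene","side","wrist"]:
    im,d=get_image(n); np.savez(f"{n}0.npz",im=im,d=d); cv2.imwrite(f"pics/{n}0.png",cv2.cvtColor(im,cv2.COLOR_RGB2BGR)); print(n,camera_info(n))
E
```

```text
pics
{'clock': 0.0, 'qpos': array([-1.16548933,  0.4180156 , -0.01030456,  1.61417274,  0.00469385,
        1.11069731, -0.05302806]), 'qd': array([-1.51548930e-04, -2.39751155e-04, -1.11030674e-03,  1.19995165e-03,
        8.21707605e-04, -4.88756606e-04,  9.97097444e-05]), 'effort': array([-3.20104473e-04, -8.51230574e+01,  6.38262872e-01, -4.26010251e+01,
       -4.89512435e-02,  1.84068986e-02,  1.32230689e-04]), 'tcp_pos': array([269.89928083, 563.29525406, 204.79990906]), 'tool_rot': array([-6.96008221e-01, -3.06332258e+00,  1.96959338e-03]), 'contact_force': array([-0.03896751, -0.19459336, -0.22520882]), 'wrist_torque': array([-0.02304508, -0.03790732,  0.06562982]), 'width': 1.0009606193758163}
scene {'vertical_fov': 48.4140609310486, 'cx': 282.4658738608405, 'cy': 215.52113607702069, 'rvec': array([ 1.43020668,  2.04310896, -0.9487001 ]), 'tvec': array([ 177.02139937, -261.53821936, 1524.62638534])}
side {'vertical_fov': 55.48501984246677, 'cx': 279.84061115748904, 'cy': 211.52843653887294, 'rvec': array([ 0.44382583, -2.74963454,  1.17112624]), 'tvec': array([572.2162471 , 188.69844995, 987.82234137])}
wrist {'vertical_fov': 59.77219282506007, 'cx': 279.9653197980956, 'cy': 206.12267700254804, 'T_tool_cam': array([[ 4.41370910e-04, -9.69795065e-01, -2.43920761e-01,
         6.90024531e+01],
       [ 9.99999766e-01,  3.00614209e-04,  6.14284041e-04,
        -1.24691576e+00],
       [-5.22403585e-04, -2.43920975e-01,  9.69794971e-01,
        -1.79834774e+02],
       [ 0.00000000e+00,  0.00000000e+00,  0.00000000e+00,
         1.00000000e+00]])}
```

View pics/scene0.png

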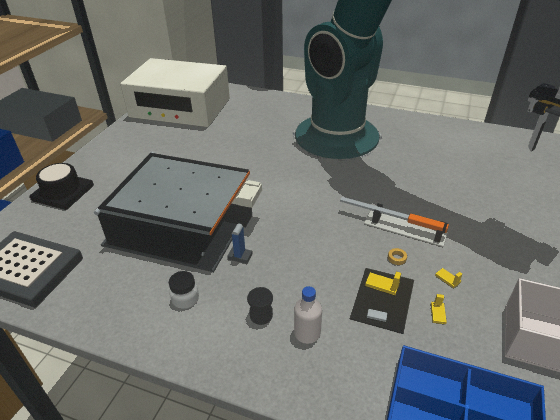

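View pics/side0.png

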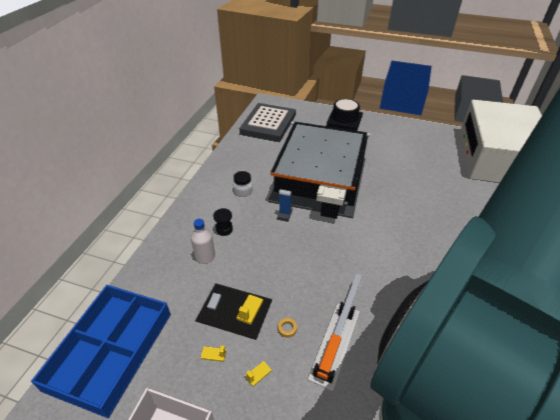

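View pics/wrist0.png

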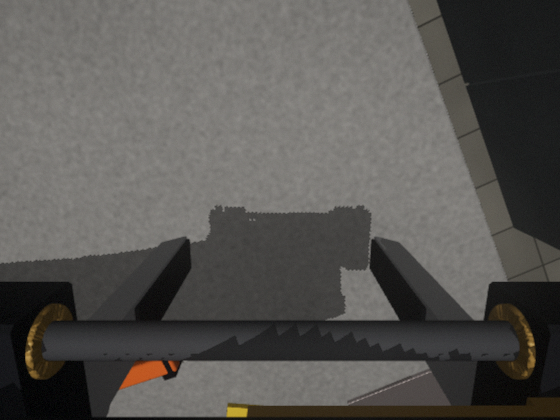

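The scene view shows the stage at px (180,200), fulcrum (238,243), bar in its rest (395,220), and the largest shim on the mat (382,283). The side view agrees. Next I measure them.

```bash
python3 - <<'E'
from h import *
for n in ["scene","side"]:
    z=np.load(n+"0.npz"); im,d=z["im"],z["d"]; C=cam(n); P=pts(C,d); print(n,"cam at",C[4])
    hsv=cv2.cvtColor(im,cv2.COLOR_RGB2HSV); H,S,V=cv2.split(hsv)
    def rep(name,m):
        k,l,st,c=cv2.connectedComponentsWithStats(m.astype(np.uint8))
        for i in range(1,k):
            if st[i,4]<25: continue
            mm=(l==i)&(d>0); Q=P[mm]
            if len(Q)==0: continue
            print(name,c[i].round(0),st[i,4],"med",np.median(Q,0).round(0),"lo",np.percentile(Q,3,axis=0).round(0),"hi",np.percentile(Q,97,axis=0).round(0))
    rep("orange",(H>4)&(H<15)&(S>180)&(V>110))
    rep("yellow",(H>20)&(H<30)&(S>170)&(V>90))
    rep("blue",(H>105)&(H<120)&(S>110)&(V>50))
    rep("brass",(H>15)&(H<=22)&(S>120)&(V>90))
    tb=P[(d>0)&(abs(P[...,2])<15)]; print("table z",np.median(tb[:,2]))
E
```

```text
scene cam at [1303.21765322  303.02990224  796.2543925 ]
orange [426. 220.] 202 med [387. 327.  46.] lo [375. 288.  43.] hi [397. 364.  48.]
yellow [446. 276.] 157 med [516. 394.   8.] lo [500. 375.   5.] hi [536. 409.  11.]
yellow [383. 282.] 469 med [595. 266.  15.] lo [572. 232.   8.] hi [607. 295.  50.]
yellow [439. 310.] 283 med [623. 388.   8.] lo [602. 375.   4.] hi [648. 401.  35.]
blue [  8. 153.] 755 med [  287. -1161.  -144.] lo [  249. -1179.  -201.] hi [  347. -1155.   -68.]
blue [  4. 204.] 71 med [  260. -1375.  -462.] lo [  244. -1409.  -467.] hi [  294. -1357.  -456.]
blue [237. 245.] 156 med [625. -69.  51.] lo [616. -77.  17.] hi [627. -62.  82.]
blue [308. 293.] 166 med [767. 147. 129.] lo [752. 136. 118.] hi [775. 157. 132.]
blue [459. 391.] 8354 med [791. 434.  10.] lo [762. 334.   3.] hi [866. 565.  51.]
brass [ 30. 181.] 58 med [   91. -1392.  -461.] lo [   86. -1436.  -503.] hi [   97. -1342.  -414.]
brass [397. 256.] 205 med [497. 280.  13.] lo [474. 261.   4.] hi [514. 298.  16.]
table z 0.5213045445221383
side cam at [365.1370799  731.91650249 818.41594732
[... 668 characters left out ...]
6.  13.] hi [625. -59.  80.]
blue [199. 224.] 93 med [760. 151. 128.] lo [752. 138. 116.] hi [772. 160. 132.]
blue [103. 350.] 9945 med [839. 464.  13.] lo [762. 336.   2.] hi [918. 571.  50.]
brass [257.  56.] 5845 med [1055. -938.   72.] lo [  815. -1104.  -243.] hi [1207. -884.  250.]
brass [332.  52.] 62 med [  760. -1363.   -37.] lo [  723. -1406.   -41.] hi [  792. -1319.   -31.]
brass [345.  62.] 56 med [  668. -1260.   -37.] lo [  645. -1313.   -41.] hi [  692. -1209.   -32.]
brass [326.  83.] 113 med [  738. -1159.  -112.] lo [  726. -1168.  -199.] hi [  749. -1148.   -38.]
brass [287. 327.] 212 med [492. 284.  12.] lo [474. 264.   4.] hi [511. 303.  15.]
table z -0.5748880844614632
```

```bash
python3 - <<'E'
import cv2
for n,(a,b,c,e) in {"scene":(130,280,80,280),"side":(110,230,240,400)}.items():
    im=cv2.imread(f"pics/{n}0.png")[a:b,c:e]; cv2.imwrite(f"pics/{n}z.png",cv2.resize(im,None,fx=4 if n=="scene" else 4.5,fy=4 if n=="scene" else 4.5,interpolation=cv2.INTER_CUBIC))
im=cv2.imread("pics/scene0.png")[185:335,330:480]; cv2.imwrite("pics/scz2.png",cv2.resize(im,None,fx=4,fy=4,interpolation=cv2.INTER_CUBIC))
im=cv2.imread("pics/side0.png")[270:400,190:370]; cv2.imwrite("pics/sidez2.png",cv2.resize(im,None,fx=4,fy=4,interpolation=cv2.INTER_CUBIC))
E
```

```text
(no output)
```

View pics/scenez.png

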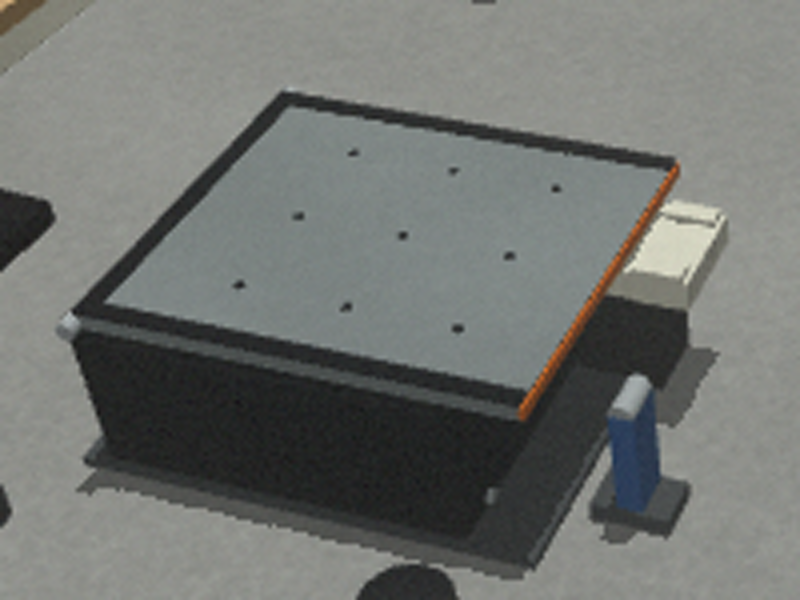

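View pics/sidez.png

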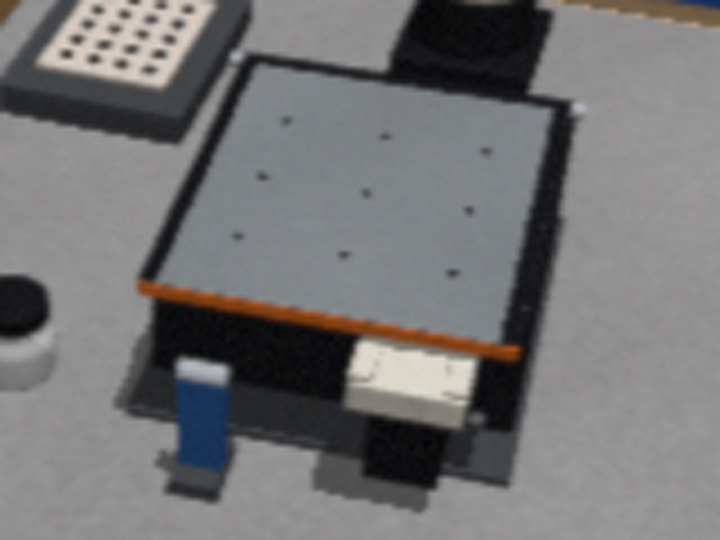

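View pics/scz2.png

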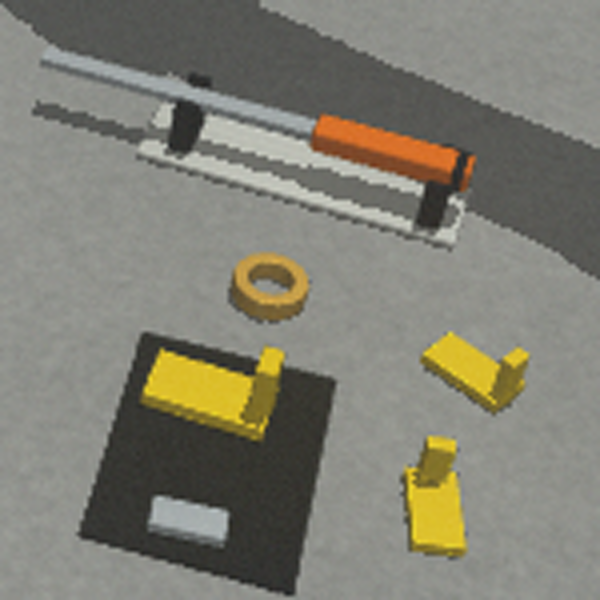

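View pics/sidez2.png

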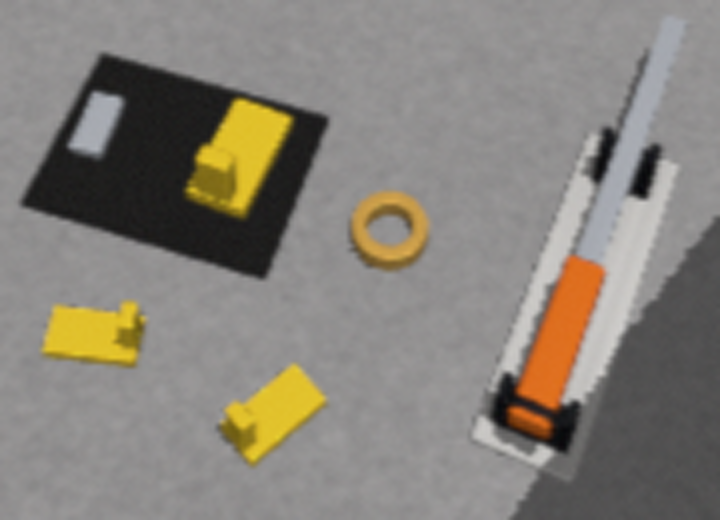

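```bash
cat > m.py <<'E'
from h import *
def line(Q):
    Q=Q[:,:2]; c=np.median(Q,0); 
    for _ in range(3):
        u,s,vt=np.linalg.svd(Q-Q.mean(0),full_matrices=False); r=(Q-Q.mean(0))@vt[1]; Q=Q[abs(r)<max(3,2.5*r.std())]
    t=(Q-Q.mean(0))@vt[0]; a,b=Q.mean(0)+vt[0]*t.min(),Q.mean(0)+vt[0]*t.max()
    return Q.mean(0).round(1),vt[0].round(4),np.degrees(np.arctan2(vt[0][1],vt[0][0])).round(2),a.round(1),b.round(1),r.std().round(2)
E
python3 - <<'E'
from m import *
for n in ["scene","side"]:
    z=np.load(n+"0.npz"); im,d=z["im"],z["d"]; C=cam(n); P=pts(C,d)
    H,S,V=cv2.split(cv2.cvtColor(im,cv2.COLOR_RGB2HSV))
    X,Y,Z=P[...,0],P[...,1],P[...,2]; ok=d>0
    org=(H>3)&(H<16)&(S>130)&(V>70)&ok
    e=org&(Y<-50)&(Y>-160); print(n,"edge",e.sum(),line(P[e]),"z",np.percentile(Z[e],[5,50,95]).round(1))
    hd=org&(Y>250)&(Y<420)&(X>340)&(X<430)&(Z>40)
    print("handle top",hd.sum(),line(P[hd]),np.median(Z[hd]))
    bl=ok&(Y>100)&(Y<290)&(X>340)&(X<470)&(Z>36)&(S<80)&(V>90)
    print("blade",bl.sum(),line(P[bl]),np.median(Z[bl]))
    pl=ok&(X>420)&(X<670)&(Y>-400)&(Y<-100)&(Z>108)&(Z<130); A=P[pl]; co=np.linalg.lstsq(np.c_[A[:,:2]-[545,-112],np.ones(len(A))],A[:,2],rcond=None)[0]; print("plate plane",co)
    cr=ok&(X>570)&(X<660)&(Y>-100)&(Y<-40)&(Z>83)&(Z<105); A=P[cr]; print("crest",len(A),A.min(0),A.max(0),np.median(A,0),A[A[:,2]>A[:,2].max()-3].mean(0))
    sh=ok&(X>410)&(X<550)&(Y>-110)&(Y<-40)&(Z>92)&(Z<112)&(S<80)&(V>120); A=P[sh]; print("shelf",len(A),np.percentile(A,2,axis=0),np.percentile(A,98,axis=0),np.median(A,0))
    ye=(H>=20)&(H<30)&(S>150)&(V>60)&ok&(X>550)&(X<620)&(Y>220)&(Y<320)
    t=ye&(Z>9)&(Z<18); A=P[t].astype(np.float32); print("tongue",t.sum(),cv2.minAreaRect(A[:,:2]),np.median(A[:,2]))
    t=ye&(Z>45); A=P[t].astype(np.float32); print("lug top",t.sum(),cv2.minAreaRect(A[:,:2]),A.mean(0)) if t.sum() else 0
    for nm,x,y,zl in [("lens",720,70,(55,70)),("cleaner",765,148,(60,135)),("jar",700,-120,(50,70))]:
        t=ok&(abs(X-x)<60)&(abs(Y-y)<60)&(Z>zl[0])&(Z<zl[1]); A=P[t]; print(nm,len(A),A.min(0).round(),A.max(0).round()) if len(A) else 0
E
```

```text
scene edge 175 (array([ 563.4, -112.2]), array([0.9988, 0.0489]), np.float64(2.8), array([ 427. , -118.9]), array([ 666.9, -107.1]), np.float64(0.91)) z [108.9 114.6 117.9]
handle top 275 (array([388.1, 328.2]), array([0.0873, 0.9962]), np.float64(84.99), array([384.1, 283.2]), array([392.4, 377.4]), np.float64(6.76)) 45.81105010793431
blade 349 (array([374.2, 196.5]), array([0.0934, 0.9956]), np.float64(84.64), array([365.7, 106.3]), array([382.2, 282. ]), np.float64(4.94)) 40.83931848213706
plate plane [-1.74261988e-03  7.47766628e-04  1.17765822e+02]
crest 89 [593.07775752 -78.07291736  83.11156709] [628.07870062 -61.96031458  95.72694352] [614.57194249 -68.32843089  90.60503407] [611.58838451 -69.55094125  93.75807648]
shelf 317 [ 451.91140646 -109.07265219   94.1468877 ] [523.51649303 -75.04078628 107.10624453] [491.52065696 -91.69766872 101.92910948]Traceback (most recent call last):
  File "<stdin>", line 16, in <module>
cv2.error: OpenCV(4.12.0) /io/opencv/modules/imgproc/src/convhull.cpp:143: error: (-215:Assertion failed) total >= 0 && (depth == CV_32F || depth == CV_32S) in function 'convexHull'
```

```bash
python3 - <<'E'
from m import *
for n in ["scene","side"]:
    z=np.load(n+"0.npz"); im,d=z["im"],z["d"]; C=cam(n); P=pts(C,d)
    H,S,V=cv2.split(cv2.cvtColor(im,cv2.COLOR_RGB2HSV))
    X,Y,Z=P[...,0],P[...,1],P[...,2]; ok=d>0
    if n=="side":
        org=(H>3)&(H<16)&(S>130)&(V>70)&ok
        e=org&(Y<-50)&(Y>-160); print(n,"edge",e.sum(),line(P[e]),"z",np.percentile(Z[e],[5,50,95]).round(1))
        hd=org&(Y>250)&(Y<420)&(X>340)&(X<430)&(Z>40)
        print("handle top",hd.sum(),line(P[hd]),np.median(Z[hd]))
        bl=ok&(Y>100)&(Y<290)&(X>340)&(X<470)&(Z>36)&(S<80)&(V>90)
        print("blade",bl.sum(),line(P[bl]),np.median(Z[bl]))
        cr=ok&(X>570)&(X<660)&(Y>-100)&(Y<-40)&(Z>83)&(Z<105); A=P[cr]; print("crest",len(A),A.min(0),A.max(0),np.median(A,0),A[A[:,2]>A[:,2].max()-3].mean(0))
        sh=ok&(X>410)&(X<550)&(Y>-110)&(Y<-40)&(Z>92)&(Z<112)&(S<80)&(V>120); A=P[sh]; print("shelf",len(A),np.percentile(A,2,axis=0),np.percentile(A,98,axis=0),np.median(A,0))
    ye=(H>=20)&(H<30)&(S>150)&(V>60)&ok&(X>550)&(X<620)&(Y>220)&(Y<320)
    print(ye.sum(),np.percentile(Z[ye],[5,25,50,75,95]))
    t=ye&(Z>9)&(Z<18); print("tongue",t.sum(),cv2.minAreaRect(P[t][:,:2].astype(np.float32)),np.median(Z[t]))
    t=ye&(Z>45);  print("lug top",t.sum(),cv2.minAreaRect(P[t][:,:2].astype(np.float32)),P[t].mean(0))
    for nm,x,y,zl in [("lens",720,70,(55,70)),("cleaner",765,148,(60,135)),("jar",700,-120,(50,70))]:
        t=ok&(abs(X-x)<60)&(abs(Y-y)<60)&(Z>zl[0])&(Z<zl[1]); A=P[t]; print(nm,len(A),A.min(0).round(),A.max(0).round()) if len(A) else 0
E
```

```text
509 [ 7.97723239 12.97367448 14.4772833  16.04829815 49.67514705]
tongue 378 ((587.4308471679688, 263.01531982421875), (67.80711364746094, 41.58744812011719), 86.57124328613281) 14.177284017946477
lug top 44 ((591.728271484375, 290.9479064941406), (10.971663475036621, 17.753089904785156), 85.54304504394531) [592.4886917  290.82844049  49.55886581]
lens 459 [726.  16.  55.] [780. 126.  69.]
cleaner 812 [740. 119.  60.] [790. 173. 133.]
jar 246 [ 641. -180.   50.] [ 760. -106.   70.]
side edge 251 (array([ 544.9, -111.3]), array([-0.9987, -0.0518]), np.float64(-177.03), array([ 664.2, -105.1]), array([ 428.8, -117.3]), np.float64(1.64)) z [106.8 111.8 116.5]
handle top 442 (array([386.9, 335. ]), array([0.1011, 0.9949]), np.float64(84.2), array([381.8, 285.6]), array([391.5, 380.8]), np.float64(6.02)) 44.83393036784878
blade 423 (array([374.9, 202.1]), array([0.0947, 0.9955]), np.float64(84.57), array([366. , 109.4]), array([382.7, 284.2]), np.float64(4.15)) 39.930276522896065
crest 57 [596.9481736  -74.85067586  83.17284265] [626.86957273 -58.93019056  94.41974844] [612.05216426 -65.16141524  89.66870842] [612.05969992 -67.78677819  92.69143895]
shelf 297 [ 452.28282121 -107.72046808   92.96292985] [521.05496773 -71.56644955 105.82144788] [486.29173776 -87.10765851 100.3732794 ]
492 [ 3.28655178 11.57228605 13.33680202 16.0133308  48.71816906]
tongue 312 ((590.3146362304688, 265.6177062988281), (69.57168579101562, 36.7457160949707), 86.64936828613281) 13.072825143029434
lug top 46 ((591.729248046875, 294.150390625), (18.940719604492188, 14.542243957519531), 5.380738735198975) [591.6281773  293.66733907  48.74817912]
lens 221 [729.  18.  55.] [779.  70.  65.]
cleaner 470 [736. 130.  60.] [789. 176. 133.]
jar 122 [ 640. -157.   50.] [ 759. -105.   69.]
```

>>> play_rows(moves=[[[1.15,-2.51,-0.4,0,0,-6.98,1],[1.15,-2.51,-0.4,0,0,-6.98,1],[1.15,-2.51,-0.4,0,0,-6.98,1],[1.15,-2.51,-0.4,0,0,-6.98,1],[1.15,-2.51,-0.4,0,0,-6.98,1],[1.15,-2.51,-0.4,0,0,-6.98,1],[1.15,-2.51,-0.4,0,0,-6.98,1],[1.15,-2.51,-0.4,0,0,-6.98,1],[1.15,-2.51,-0.4,0,0,-6.98,1],[1.15,-2.51,-0.4,0,0,-6.98,1]]])

```text
clock: 0.98
tcp_pos: [385.3, 311.3, 165.2]
tool_rot: [-2.33, -2.107, 0.0]
contact_force: [-0.2, 0.8, -0.7]
width: 0.998
```

```bash
cat >> m.py <<'E'
def shot(tag,name="wrist"):
    s=read_state(); im,d=get_image(name); np.savez(f"{tag}.npz",im=im,d=d); cv2.imwrite(f"pics/{tag}.png",cv2.cvtColor(im,cv2.COLOR_RGB2BGR))
    C=cam(name,s); return s,im,d,C,pts(C,d)
def show():
    s=read_state(); M=R.from_rotvec(s["tool_rot"]).as_matrix()
    print("t",round(s["clock"],2),"tcp",s["tcp_pos"].round(1),"yaw_y",np.degrees(np.arctan2(M[1,1],M[0,1])).round(2),"z",M[:,2].round(3),"F",s["contact_force"].round(1),"T",s["wrist_torque"].round(2),"w",round(s["width"],3)); return s,M
E
python3 - <<'E'
from m import *
show(); print(read_state()["qpos"].round(2))
s,im,d,C,P=shot("w1")
H,S,V=cv2.split(cv2.cvtColor(im,cv2.COLOR_RGB2HSV)); Z=P[...,2]
hd=(H>3)&(H<16)&(S>130)&(V>70)&(d>0)&(Z>38)&(Z<55)
print("handle",hd.sum(),line(P[hd]),np.median(Z[hd]),cv2.minAreaRect(P[hd][:,:2].astype(np.float32)))
E
```

```text
t 0.98 tcp [385.3 311.3 165.2] yaw_y -5.74 z [-0.  0. -1.] F [-0.2  0.8 -0.7] T [-0.04  0.   -0.05] w 0.998
[-1.01  0.24  0.3   1.98 -0.09  0.94 -0.76]
handle 2352 (array([387.4, 327.5]), array([-0.0985, -0.9951]), np.float64(-95.65), array([391.7, 370.9]), array([382.8, 280.6]), np.float64(5.44)) 46.573477370361275 ((386.1236572265625, 325.8839111328125), (90.80476379394531, 21.006099700927734), 84.12458801269531)
```

View pics/w1.png

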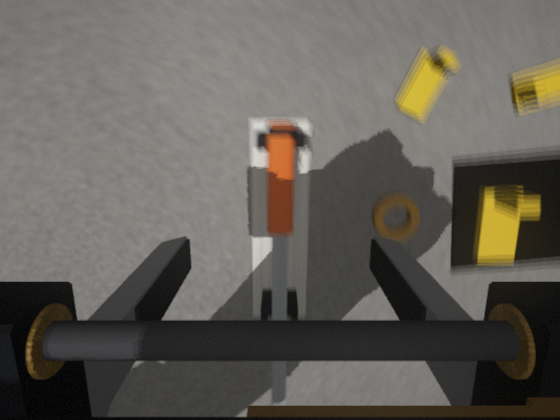

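The bar handle runs vertically at px (281,125)–(281,235), between the fingers. The picture is motion-blurred, so I take it again now that the arm is still.

```bash
python3 - <<'E'
from m import *
show()
s,im,d,C,P=shot("w2")
H,S,V=cv2.split(cv2.cvtColor(im,cv2.COLOR_RGB2HSV)); Z=P[...,2]
hd=(H>3)&(H<16)&(S>130)&(V>70)&(d>0)&(Z>40)&(Z<55)
print("handle",hd.sum(),line(P[hd]),np.median(Z[hd]),cv2.minAreaRect(P[hd][:,:2].astype(np.float32)))
bl=(S<80)&(V>60)&(d>0)&(Z>36)&(Z<50)&(abs(P[...,0]-375)<25); print(bl.sum(),line(P[bl]))
E
```

```text
t 1.03 tcp [387.5 306.3 164.6] yaw_y -6.6 z [-0.    -0.002 -1.   ] F [ 4.3 -5.3 -0.4] T [-0.38 -0.13 -0.03] w 1.001
handle 2702 (array([386.3, 329.1]), array([-0.0919, -0.9958]), np.float64(-95.27), array([390.7, 376.3]), array([382.1, 283.5]), np.float64(6.08)) 46.53779756737785 ((386.282470703125, 329.951904296875), (93.19515228271484, 21.368215560913086), 84.7574691772461)
2116 (array([374.7, 211.9]), array([-0.0826, -0.9966]), np.float64(-94.74), array([388.1, 374.4]), array([365.8, 105.3]), np.float64(4.33))
```

>>> play_rows(moves=[[[0,0,-3,0,0,0,1],[0,0,-3,0,0,0,1],[0,0,-3,0,0,0,1],[0,0,-2.5,0,0,0,1],[0,0,-1,0,0,0,1],[0,0,0,0,0,0,1],[0,0,0,0,0,0,1]]])

```text
clock: 1.67
tcp_pos: [385.2, 312.9, 41.0]
tool_rot: [-2.323, -2.115, 0.0]
contact_force: [0.8, -0.2, 1.4]
width: 0.999
```

```bash
python3 -c "
from m import *
show()"
```

```text
t 1.67 tcp [385.2 312.9  41. ] yaw_y -5.36 z [-0. -0. -1.] F [ 0.8 -0.2  1.4] T [-0.08  0.05 -0.01] w 0.999
```

>>> play_rows(moves=[[[-0.05,-0.1,-1.2,0,0,0,1],[0,0,-1.0,0,0,0,1],[0,0,0,0,0,0,0.2],[0,0,0,0,0,0,-0.4],[0,0,0,0,0,0,-1],[0,0,0,0,0,0,-1],[0,0,0,0,0,0,-1],[0,0,0,0,0,0,-1],[0,0,0,0,0,0,-1],[0,0,0,0,0,0,-1]]])

```text
clock: 2.5
tcp_pos: [384.6, 311.7, 18.5]
tool_rot: [-2.324, -2.114, -0.0]
contact_force: [0.0, -0.3, -0.2]
width: 0.465
```

```bash
python3 -c "
from m import *
show()"
```

```text
t 2.5 tcp [384.6 311.7  18.5] yaw_y -5.4 z [-0.  0. -1.] F [ 0.  -0.3 -0.2] T [-0.04  0.07  0.03] w 0.465
```

>>> play_rows(moves=[[[0,0,0,0,0,0,-1],[0,0,0,0,0,0,-1],[0,0,0,0,0,0,-1],[0,0,0,0,0,0,-1],[0,0,0,0,0,0,-1],[0,0,0,0,0,0,-1]]])

```text
clock: 3.0
tcp_pos: [384.5, 311.6, 18.4]
tool_rot: [-2.323, -2.114, 0.0]
contact_force: [-0.9, -0.0, -0.1]
width: 0.231
```

```bash
python3 -c "
from m import *
show()"
```

```text
t 3.0 tcp [384.5 311.6  18.4] yaw_y -5.39 z [-0. -0. -1.] F [-0.9 -0.  -0.1] T [-0.07  0.29 -0.08] w 0.231
```

>>> play_rows(moves=[[[0,0,1,0,0,0,-1],[0,0,3,0,0,0,-1],[0,0,3.5,0,0,0,-1],[0,0,3.5,0,0,0,-1],[0,0,2.5,0,0,0,-1],[1,-0.9,0.5,0,0,1.0,-1],[2,-1.8,0,0,0,1.0,-1],[2.5,-2.3,0,0,0,1.0,-1],[2.5,-2.3,0,0,0,1.0,-1],[2.5,-2.3,0,0,0,1.0,-1]]])

```text
clock: 3.83
tcp_pos: [490.3, 214.4, 159.2]
tool_rot: [-2.228, -2.215, -0.0]
contact_force: [0.1, 0.8, -2.9]
width: 0.229
```

>>> play_rows(moves=[[[2.5,-2.3,0,0,0,1.0,-1],[2.5,-2.3,0,0,0,1.0,-1],[2.5,-2.3,0,0,0,1.0,-1],[2,-1.8,0,0,0,0.3,-1],[1.3,-1.2,0,0,0,0,-1],[0.5,-0.5,0,0,0,0,-1],[0,0,0,0,0,0,-1],[0,0,0,0,0,0,-1]]])

```text
clock: 4.5
tcp_pos: [601.9, 112.1, 158.5]
tool_rot: [-2.164, -2.277, 0.001]
contact_force: [0.1, 1.4, -3.4]
width: 0.23
```

```bash
python3 - <<'E'
from m import *
show()
for n in ["side","wrist","scene"]:
    s,im,d,C,P=shot(n+"3",n)
for n,(a,b,c,e) in {"scene":(130,280,150,350),"side":(140,260,230,390)}.items():
    im=cv2.imread(f"pics/{n}3.png")[a:b,c:e]; cv2.imwrite(f"pics/{n}3z.png",cv2.resize(im,None,fx=4,fy=4,interpolation=cv2.INTER_CUBIC))
E
```

```text
t 4.5 tcp [601.9 112.1 158.5] yaw_y 2.9 z [-0.001  0.    -1.   ] F [ 0.1  1.4 -3.4] T [-0.03  0.08 -0.  ] w 0.23
```

View pics/scene3z.png

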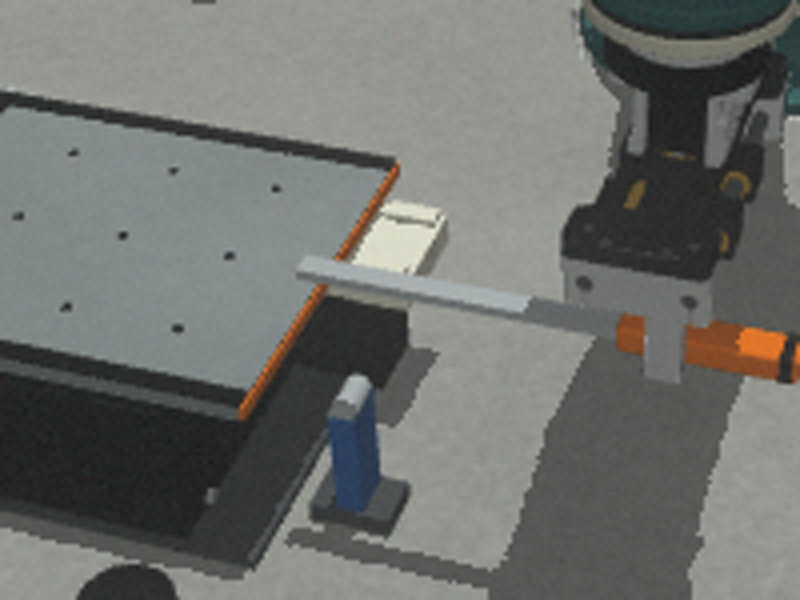

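View pics/side3z.png

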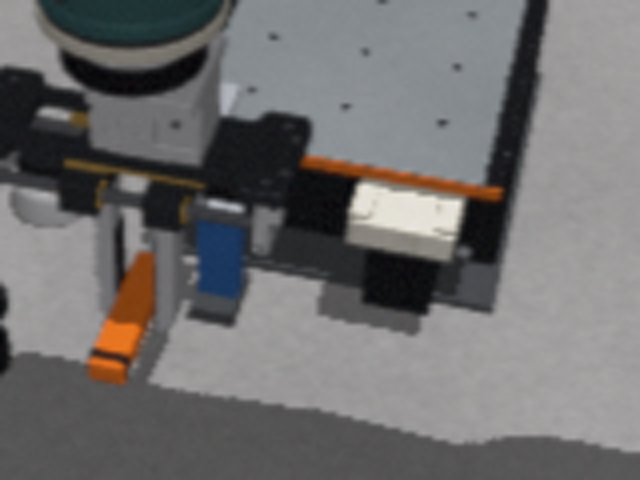

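View pics/wrist3.png

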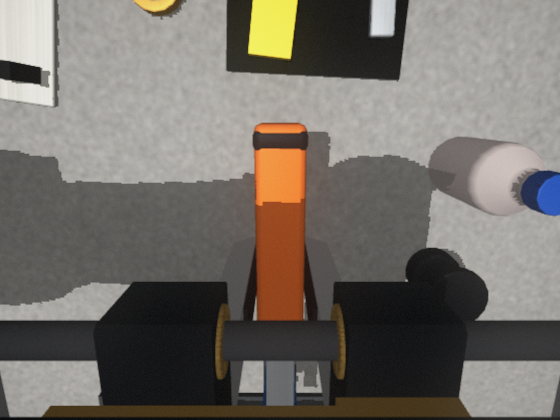

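The wrist view shows the handle held squarely at px (280,210). The scene crop shows the blade above the gap, and the blue fulcrum at crop px (355,385). I'll compare the blade line with the crest.

```bash
python3 - <<'E'
from m import *
z=np.load("scene3.npz"); im,d=z["im"],z["d"]; C=cam("scene"); P=pts(C,d); X,Y,Z=P[...,0],P[...,1],P[...,2]
b=(d>0)&(Z>165)&(Z<195)&(Y<70)&(Y>-130)&(X>570)&(X<650)
A=P[b]; print(len(A),line(A),A.min(0),A.max(0)); 
co=np.polyfit(A[:,1],A[:,2],1); print(co,np.polyval(co,[-100,50]))
tip=A[A[:,1]<A[:,1].min()+4].mean(0); print("tip",tip)
E
```

```text
485 (array([609.5,  -9.5]), array([-0.0514,  0.9987]), np.float64(92.95), array([613.7, -92.7]), array([605.4,  70.2]), np.float64(4.83)) [595.84229958 -92.67987509 172.35325422] [620.3494141   69.96085346 183.75470619]
[2.53746528e-03 1.80042749e+02] [179.78900244 180.16962224]
tip [613.68855456 -90.84077736 179.1784875 ]
```

>>> play_rows(moves=[[[0,0,-2,0,0,0,-1],[0,0,-2,0,0,0,-1],[0,0,-1.5,0,0,0,-1],[0,0,-1,0,0,0,-1],[0,0,-0.7,0,0,0,-1],[0,0,-0.3,0,0,0,-1],[0,0,-0.3,0,0,0,-1],[0,0,0,0,0,0,-1],[0,0,0,0,0,0,-1]]])

```text
clock: 5.4
tcp_pos: [602.9, 111.7, 81.0]
tool_rot: [2.164, 2.277, 0.001]
contact_force: [0.1, 0.3, -3.1]
width: 0.232
```

```bash
python3 - <<'E'
from m import *
show()
s,im,d,C,P=shot("scene4","scene")
cv2.imwrite("pics/scene4z.png",cv2.resize(cv2.imread("pics/scene4.png")[150:280,180:350],None,fx=4.5,fy=4.5,interpolation=cv2.INTER_CUBIC))
X,Y,Z=P[...,0],P[...,1],P[...,2]
b=(d>0)&(Z>96)&(Z<115)&(Y<60)&(Y>-100)&(X>590)&(X<650)
A=P[b]; print(len(A),line(A)); co=np.polyfit(A[:,1],A[:,2],1); print(np.polyval(co,[-90,50]))
E
```

```text
t 5.4 tcp [602.9 111.7  81. ] yaw_y 2.9 z [ 0.001  0.    -1.   ] F [ 0.1  0.3 -3.1] T [-0.04  0.02 -0.02] w 0.232
414 (array([610.8, -17.5]), array([-0.0458,  0.9989]), np.float64(92.63), array([614.4, -94.4]), array([607.3,  59.3]), np.float64(4.74))
[102.64929746 102.7552724 ]
```

View pics/scene4z.png

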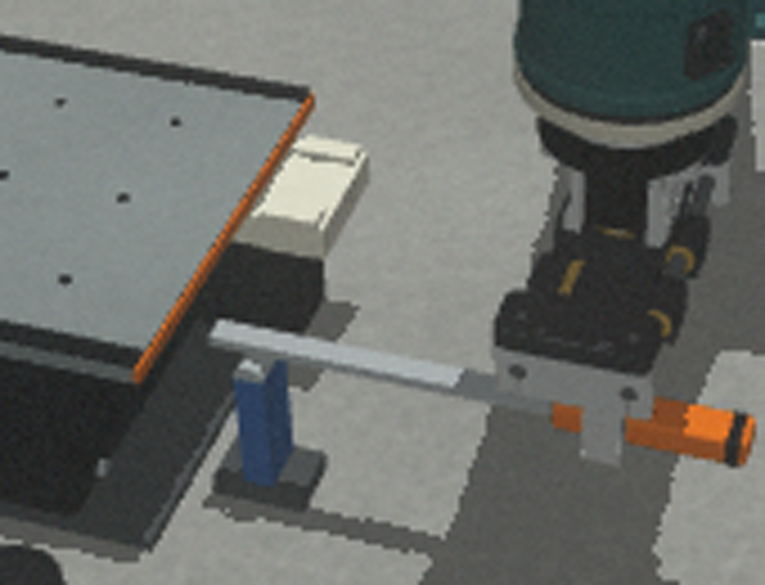

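>>> play_rows(moves=[[[0.02,-0.5,-0.1,0,0,0,-1],[0.04,-0.7,0,0,0,0,-1],[0.04,-0.7,0,0,0,0,-1],[0.04,-0.7,0,0,0,0,-1],[0.04,-0.7,0,0,0,0,-1],[0.03,-0.7,0,0,0,0,-1],[0,0,0,0,0,0,-1],[0,0,0,0,0,0,-1]]])

```text
clock: 6.12
tcp_pos: [604.7, 71.1, 79.5]
tool_rot: [2.165, 2.276, -0.0]
contact_force: [0.2, 0.1, -3.7]
width: 0.229
```

```bash
python3 - <<'E'
from m import *
show()
s,im,d,C,P=shot("scene5","scene")
cv2.imwrite("pics/scene5z.png",cv2.resize(cv2.imread("pics/scene5.png")[150:280,180:350],None,fx=4.5,fy=4.5,interpolation=cv2.INTER_CUBIC))
E
```

```text
t 6.12 tcp [604.7  71.1  79.5] yaw_y 2.85 z [-0. -0. -1.] F [ 0.2  0.1 -3.7] T [-0.    0.04 -0.02] w 0.229
```

View pics/scene5z.png

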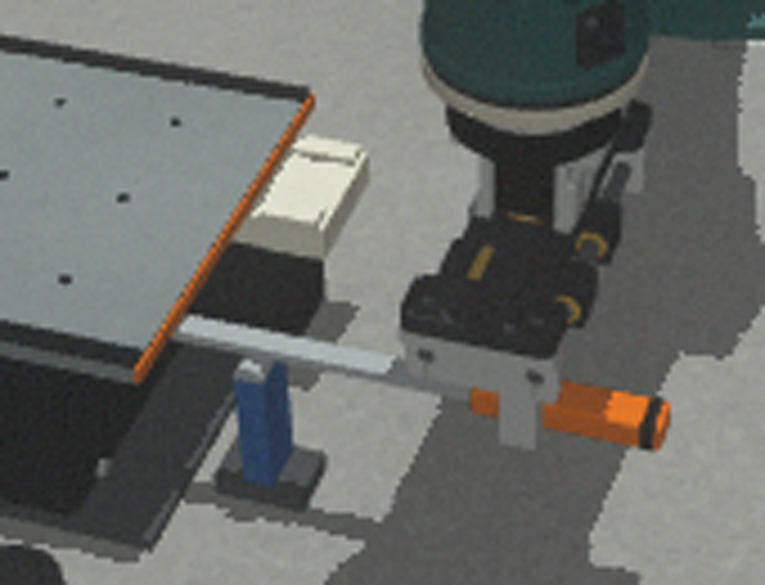

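>>> play_rows(moves=[[[0,0,-0.1,0,0,0,-1],[0,0,-0.1,0,0,0,-1],[0,-0.02,-0.24,-1,-0.05,0,-1],[0,-0.02,-0.25,-1,-0.05,0,-1],[0,-0.02,-0.25,-1,-0.05,0,-1],[0,-0.03,-0.24,-1,-0.05,0,-1],[0,-0.03,-0.25,-1,-0.05,0,-1],[0,-0.04,-0.24,-1,-0.05,0,-1],[0,0,0,0,0,0,-1]]])

```text
clock: 6.92
tcp_pos: [604.3, 71.0, 62.0]
tool_rot: [2.108, 2.222, -0.114]
contact_force: [0.1, -0.5, -3.1]
width: 0.231
```

```bash
python3 - <<'E'
from m import *
show()
E
```

```text
t 6.92 tcp [604.3  71.   62. ] yaw_y 2.99 z [ 0.005 -0.106 -0.994] F [ 0.1 -0.5 -3.1] T [ 0.2   0.05 -0.07] w 0.231
```

>>> play_rows(moves=[[[0,-0.04,-0.24,-1,-0.05,0,-1],[0,-0.05,-0.24,-1,-0.05,0,-1],[0,-0.05,-0.24,-1,-0.05,0,-1],[0,-0.05,-0.24,-1,-0.05,0,-1],[0,0,0,0,0,0,-1]]])

```text
clock: 7.33
tcp_pos: [605.2, 67.5, 53.4]
tool_rot: [2.071, 2.179, -0.184]
contact_force: [-0.7, -4.3, 7.2]
width: 0.23
```

```bash
python3 - <<'E'
from m import *
show()
s,im,d,C,P=shot("scene6","scene")
cv2.imwrite("pics/scene6z.png",cv2.resize(cv2.imread("pics/scene6.png")[150:280,180:350],None,fx=4.5,fy=4.5,interpolation=cv2.INTER_CUBIC))
X,Y,Z=P[...,0],P[...,1],P[...,2]
b=(d>0)&(X>440)&(X<640)&(Y>-370)&(Y<-130)&(Z>105)&(Z<150); A=P[b]
print(np.linalg.lstsq(np.c_[A[:,:2]-[547,-112],np.ones(len(A))],A[:,2],rcond=None)[0])
E
```

```text
t 7.33 tcp [605.2  67.5  53.4] yaw_y 2.91 z [ 0.01  -0.177 -0.984] F [-0.7 -4.3  7.2] T [-0.92  0.14 -0.13] w 0.23
[-2.19922003e-03  1.12225322e-02  1.20210854e+02]
```

View pics/scene6z.png

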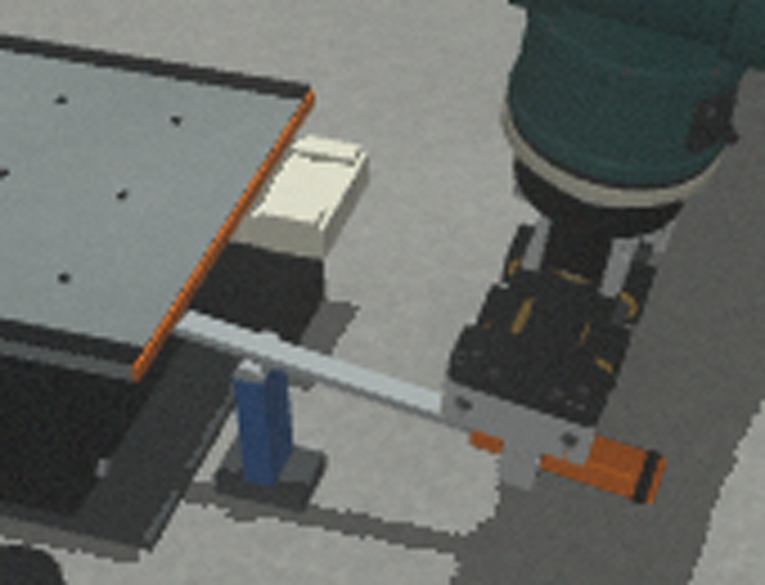

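The plate is rising (slope about 0.010) with roughly 11 N at the hand. I continue.

>>> play_rows(moves=[[[0,-0.06,-0.24,-1,-0.05,0,-1],[0,-0.06,-0.24,-1,-0.05,0,-1],[0,-0.07,-0.24,-1,-0.05,0,-1],[0,-0.07,-0.24,-1,-0.05,0,-1],[0,-0.07,-0.24,-1,-0.05,0,-1],[0,-0.08,-0.23,-1,-0.05,0,-1],[0,0,0,0,0,0,-1]]])

```text
clock: 7.97
tcp_pos: [605.4, 62.7, 39.4]
tool_rot: [2.013, 2.117, -0.286]
contact_force: [-0.1, -6.4, 9.2]
width: 0.236
```

```bash
cat >> m.py <<'E'
def plate(P,d):
    X,Y,Z=P[...,0],P[...,1],P[...,2]
    b=(d>0)&(X>440)&(X<580)&(Y>-370)&(Y<-130)&(Z>105)&(Z<150); A=P[b]
    r=np.linalg.lstsq(np.c_[A[:,:2]-[547,-112],np.ones(len(A))],A[:,2],rcond=None)[0]; print("plate slope",r[1].round(4),"edge z",r[2].round(1)); return r
E
python3 - <<'E'
from m import *
show()
s,im,d,C,P=shot("scene7","scene"); plate(P,d)
z=np.load("scene0.npz"); plate(pts(C,z["d"]),z["d"])
E
```

```text
t 7.97 tcp [605.4  62.7  39.4] yaw_y 2.89 z [ 0.015 -0.279 -0.96 ] F [-0.1 -6.4  9.2] T [-1.57 -0.03 -0.03] w 0.236
plate slope 0.0331 edge z 126.6
plate slope 0.0041 edge z 118.1
```

>>> play_rows(moves=[[[0,-0.08,-0.23,-1,-0.05,0,-1],[0,-0.08,-0.23,-1,-0.05,0,-1],[0,-0.09,-0.23,-1,-0.05,0,-1],[0,-0.09,-0.23,-1,-0.05,0,-1],[0,0,0,0,0,0,-1],[0,0,0,0,0,0,-1]]])

```text
clock: 8.52
tcp_pos: [605.5, 59.0, 30.5]
tool_rot: [1.975, 2.075, -0.35]
contact_force: [1.0, -6.6, 8.4]
width: 0.231
```

```bash
python3 - <<'E'
from m import *
show()
s,im,d,C,P=shot("scene8","scene"); plate(P,d)
s,im,d,C,P=shot("side8","side"); plate(P,d)
z=np.load("side0.npz"); plate(pts(C,z["d"]),z["d"])
E
```

```text
t 8.52 tcp [605.5  59.   30.5] yaw_y 2.85 z [ 0.018 -0.345 -0.938] F [ 1.  -6.6  8.4] T [-1.89 -0.15 -0.04] w 0.231
plate slope 0.0487 edge z 130.9
plate slope 0.0466 edge z 129.5
plate slope 0.0043 edge z 117.0
```

>>> play_rows(moves=[[[0,-0.09,-0.23,-1,-0.05,0,-1],[0,0,0,0,0,0,-1],[0,0,0,0,0,0,-1]]])

```text
clock: 8.87
tcp_pos: [605.6, 58.0, 28.4]
tool_rot: [1.965, 2.064, -0.366]
contact_force: [0.7, -8.3, 9.7]
width: 0.233
```

```bash
python3 - <<'E'
from m import *
show()
s,im,d,C,P=shot("scene9","scene"); plate(P,d)
E
```

```text
t 8.87 tcp [605.6  58.   28.4] yaw_y 2.84 z [ 0.019 -0.361 -0.932] F [ 0.7 -8.3  9.7] T [-1.95 -0.1   0.01] w 0.233
plate slope 0.0521 edge z 131.8
```

>>> play_rows(moves=[[[0,0.27,0.69,3,0.15,0,-1],[0,0.25,0.7,3,0.15,0,-1],[0,0.22,0.71,3,0.15,0,-1],[0,0.2,0.72,3,0.15,0,-1],[0,0.16,0.74,3,0.15,0,-1],[0,0.12,0.75,3,0.15,0,-1],[0,0.08,0.75,3,0.15,0,-1],[0,0,0,0,0,0,-1]]])

```text
clock: 9.58
tcp_pos: [605.7, 70.2, 79.5]
tool_rot: [2.169, 2.272, 0.004]
contact_force: [1.1, -1.8, -3.0]
width: 0.226
```

```bash
python3 - <<'E'
from m import *
show()
s,im,d,C,P=shot("scene10","scene"); plate(P,d)
cv2.imwrite("pics/scene10z.png",cv2.resize(cv2.imread("pics/scene10.png")[150:280,180:350],None,fx=4.5,fy=4.5,interpolation=cv2.INTER_CUBIC))
X,Y,Z=P[...,0],P[...,1],P[...,2]
b=(d>0)&(Z>92)&(Z<120)&(Y<10)&(Y>-95)&(X>595)&(X<650)
A=P[b]; A=A[A[:,2]>np.percentile(A[:,2],30)]; print(len(A),line(A)); co=np.polyfit(A[:,1],A[:,2],1); print(np.polyval(co,[-90,0]))
E
```

```text
t 9.58 tcp [605.7  70.2  79.5] yaw_y 2.68 z [ 0.002  0.002 -1.   ] F [ 1.1 -1.8 -3. ] T [-0.16  0.    0.03] w 0.226
plate slope 0.0523 edge z 131.8
201 (array([611.3, -40.2]), array([-0.0394,  0.9992]), np.float64(92.26), array([613.4, -94. ]), array([609.3,   9.6]), np.float64(4.71))
[ 99.66357477 100.84412996]
```

View pics/scene10z.png

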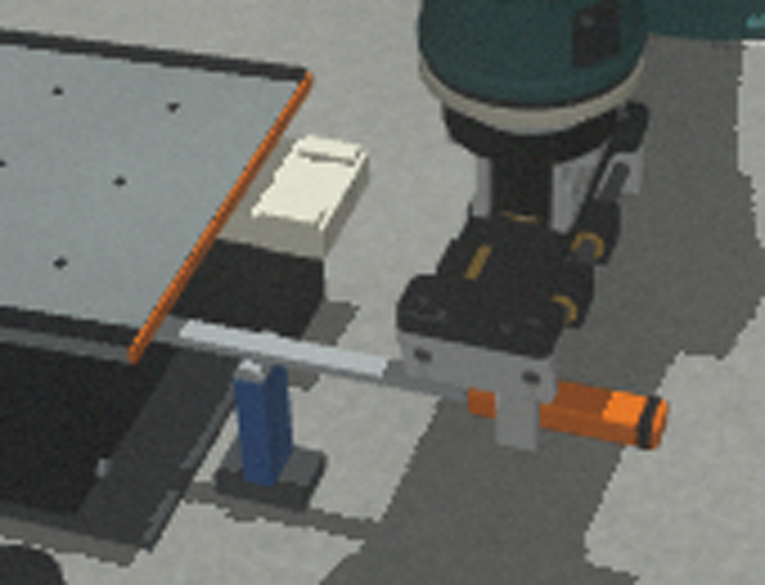

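>>> play_rows(moves=[[[0,0,0.3,0,0,0,-1],[-0.05,1,0,0,0,0,-1],[-0.09,1.8,0,0,0,0,-1],[-0.1,2,0,0,0,0,-1],[0,0,2,0,0,0,-1],[0,0,3,0,0,0,-1],[0,0,3,0,0,0,-1],[-2,1.8,0,0,0,-1.0,-1],[-2.5,2.2,0,0,0,-1.0,-1],[-2.5,2.2,0,0,0,-1.0,-1]]])

```text
clock: 10.47
tcp_pos: [530.9, 184.6, 160.6]
tool_rot: [2.223, 2.219, -0.001]
contact_force: [0.1, 1.4, -4.0]
width: 0.23
```

>>> play_rows(moves=[[[-2.5,2.2,0,0,0,-1.0,-1],[-2.5,2.2,0,0,0,-1.0,-1],[-2.5,2.2,0,0,0,-1.0,-1],[-2.5,2.2,0,0,0,-1.0,-1],[-2.5,2.2,0,0,0,-1.0,-1],[-1.5,1.3,0,0,0,-0.2,-1],[-0.8,0.6,0,0,0,0,-1],[0,0,0,0,0,0,-1],[0,0,0,0,0,0,-1]]])

```text
clock: 11.22
tcp_pos: [384.1, 312.1, 160.7]
tool_rot: [2.319, 2.118, -0.001]
contact_force: [0.1, -0.3, -3.4]
width: 0.23
```

```bash
python3 - <<'E'
from m import *
show()
E
```

```text
t 11.22 tcp [384.1 312.1 160.7] yaw_y -5.21 z [ 0.    -0.001 -1.   ] F [ 0.1 -0.3 -3.4] T [-0.07  0.   -0.04] w 0.23
```

```bash
python3 - <<'E'
from m import *
s,im,d,C,P=shot("side11","side"); X,Y,Z=P[...,0],P[...,1],P[...,2]
b=(d>0)&(Z>165)&(Z<200)&(Y<255)&(Y>80)&(X>345)&(X<400); A=P[b]
print(len(A),line(A)); co=np.polyfit(A[:,1],A[:,2],1); print(np.polyval(co,[110,300]))
s,im,d,C,P=shot("scene11","scene"); X,Y,Z=P[...,0],P[...,1],P[...,2]
b=(d>0)&(Z>165)&(Z<200)&(Y<255)&(Y>80)&(X>345)&(X<400); A=P[b]
print(len(A),line(A)); co=np.polyfit(A[:,1],A[:,2],1); print(np.polyval(co,[110,300]))
E
```

```text
return _methods._mean(a, axis=axis, dtype=dtype,
  ret = um.true_divide(
m.py:5: RuntimeWarning: Mean of empty slice.
  u,s,vt=np.linalg.svd(Q-Q.mean(0),full_matrices=False); r=(Q-Q.mean(0))@vt[1]; Q=Q[abs(r)<max(3,2.5*r.std())]
Traceback (most recent call last):
  File "m.py", line 5, in line
    u,s,vt=np.linalg.svd(Q-Q.mean(0),full_matrices=False); r=(Q-Q.mean(0))@vt[1]; Q=Q[abs(r)<max(3,2.5*r.std())]
                                                                           ~~^^^
IndexError: index 1 is out of bounds for axis 0 with size 0
```

```bash
python3 - <<'E'
from m import *
s,im,d,C,P=shot("scene11","scene"); X,Y,Z=P[...,0],P[...,1],P[...,2]
b=(d>0)&(Z>160)&(Z<200)&(Y<255)&(Y>80)&(X>335)&(X<410); A=P[b]
if len(A)>9:
  print(len(A),line(A)); co=np.polyfit(A[:,1],A[:,2],1); print(np.polyval(co,[110,300]))
E
```

```text
349 (array([374.6, 182.4]), array([0.093 , 0.9957]), np.float64(84.66), array([367.6, 106.8]), array([381.4, 255. ]), np.float64(4.95))
[179.39728484 182.62449511]
```

View pics/scene11.png

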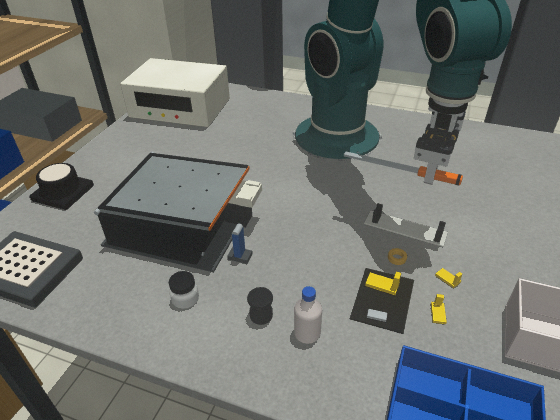

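The bar is in line over its rest, tip 1° low, with the empty saddles at px (376,213) and (441,232). I correct that pitch while lowering it.

>>> play_rows(moves=[[[0.03,-0.03,-3,-1,-0.1,-0.18,-1],[0,0,-3.5,0,0,0,-1],[0,0,-3.5,0,0,0,-1],[0,0,-2,0,0,0,-1],[0,0,-1,0,0,0,-1],[0,0,-0.6,0,0,0,-1],[0,0,-0.3,0,0,0,-1],[0,0,0,0,0,0,-1]]])

```text
clock: 11.98
tcp_pos: [385.2, 311.5, 22.4]
tool_rot: [2.315, 2.103, -0.015]
contact_force: [0.6, 0.3, -2.5]
width: 0.229
```

```bash
python3 - <<'E'
from m import *
show()
E
```

```text
t 11.98 tcp [385.2 311.5  22.4] yaw_y -5.51 z [ 0.002 -0.017 -1.   ] F [ 0.6  0.3 -2.5] T [0.05 0.11 0.03] w 0.229
```

>>> play_rows(moves=[[[0,0,-0.2,0,0,0,-1],[0,0,-0.15,0,0,0,-1],[0,0,0,0,0,0,-1],[0,0,0,0,0,0,-1]]])

```text
clock: 12.32
tcp_pos: [384.7, 311.6, 18.8]
tool_rot: [2.315, 2.103, -0.015]
contact_force: [0.1, 0.5, -4.3]
width: 0.23
```

```bash
python3 - <<'E'
from m import *
show()
E
```

```text
t 12.32 tcp [384.7 311.6  18.8] yaw_y -5.48 z [ 0.002 -0.017 -1.   ] F [ 0.1  0.5 -4.3] T [ 0.05  0.11 -0.01] w 0.23
```

>>> play_rows(moves=[[[0,0,-0.08,0,0,0,-1],[0,0,0,0,0,0,-0.5],[0,0,0,0,0,0,-0.4],[0,0,0,0,0,0,-0.2],[0,0,0,0,0,0,0.2],[0,0,0,0,0,0,0.2],[0,0,0,0,0,0,0.2],[0,0,0,0,0,0,0.2]]])

```text
clock: 12.98
tcp_pos: [384.5, 311.4, 17.6]
tool_rot: [2.315, 2.103, -0.017]
contact_force: [-0.7, -0.3, 0.1]
width: 0.59
```

```bash
python3 - <<'E'
from m import *
show()
E
```

```text
t 12.98 tcp [384.5 311.4  17.6] yaw_y -5.48 z [ 0.002 -0.018 -1.   ] F [-0.7 -0.3  0.1] T [-0.03  0.08  0.01] w 0.59
```

>>> play_rows(moves=[[[0,0,2,0,0,0,0.2],[0,0,3.5,0,0,0,0.2],[0,0,3.5,1,0.1,0,0.2],[2,-0.2,3.5,0,0,0,0.2],[3,-0.3,0.5,0,0,0,0],[3.5,-0.4,0,0,0,0,0],[3.5,-0.4,0,0,0,0.5,0],[3.5,-0.4,0,0,0,0.5,0],[3.2,-0.2,0,0,0,0.5,0],[2,0,0,0,0,0.4,0]]])

```text
clock: 13.82
tcp_pos: [594.4, 290.9, 147.3]
tool_rot: [2.291, 2.149, -0.0]
contact_force: [0.3, -1.3, -0.4]
width: 0.501
```

>>> play_rows(moves=[[[0,0,0,0,0,0,0],[0,0,0,0,0,0,0],[0,0,0,0,0,0,0]]])

```text
clock: 14.07
tcp_pos: [590.7, 292.6, 147.3]
tool_rot: [-2.289, -2.151, 0.001]
contact_force: [0.8, 0.6, 0.5]
width: 0.496
```

```bash
python3 - <<'E'
from m import *
show()
s,im,d,C,P=shot("w12"); X,Y,Z=P[...,0],P[...,1],P[...,2]
H,S,V=cv2.split(cv2.cvtColor(im,cv2.COLOR_RGB2HSV))
ye=(H>=18)&(H<32)&(S>130)&(V>60)&(d>0)&(X>555)&(X<630)&(Y>200)&(Y<320)
for nm,t in [("tongue",ye&(Z>10)&(Z<19)),("lugtop",ye&(Z>44))]:
    print(nm,t.sum(),cv2.minAreaRect(P[t][:,:2].astype(np.float32)),np.median(P[t],0)) if t.sum()>5 else 0
t=ye&(Z>10)&(Z<19); 
s,im,d,C,P=shot("scene12","scene"); plate(P,d); X,Y,Z=P[...,0],P[...,1],P[...,2]
H,S,V=cv2.split(cv2.cvtColor(im,cv2.COLOR_RGB2HSV))
hd=(H>3)&(H<16)&(S>130)&(V>70)&(d>0)&(Y>250)&(Z>40)&(X<430); print(line(P[hd]),np.median(Z[hd]))
bl=(d>0)&(Y>100)&(Y<280)&(X>340)&(X<410)&(Z>36)&(S<80)&(V>90); print(line(P[bl]),np.median(Z[bl]))
E
```

```text
t 14.07 tcp [590.7 292.6 147.3] yaw_y -3.57 z [-0.001 -0.    -1.   ] F [0.8 0.6 0.5] T [-0.08  0.08  0.01] w 0.496
tongue 2347 ((589.227294921875, 261.6458740234375), (68.30659484863281, 35.65966796875), 86.41787719726562) [588.6581234  256.57658074  14.64741832]
lugtop 5552 ((596.6409301757812, 302.0137939453125), (66.72175598144531, 35.915218353271484), 0.032247722148895264) [600.81666406 309.36415204 271.60235595]
plate slope 0.0521 edge z 131.8
(array([391.5, 350.8]), array([0.0712, 0.9975]), np.float64(85.92), array([390. , 329.9]), array([393.4, 377.6]), np.float64(7.02)) 45.507545813467004
(array([372. , 168.3]), array([0.0847, 0.9964]), np.float64(85.14), array([366.8, 107.6]), array([377.3, 230.4]), np.float64(5.06)) 40.868838151667205
```

View pics/w12.png

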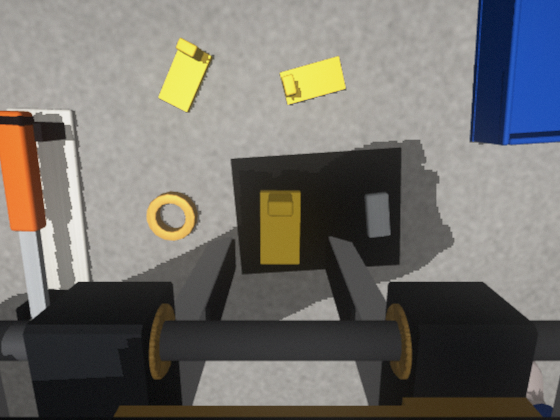

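View pics/scene12.png

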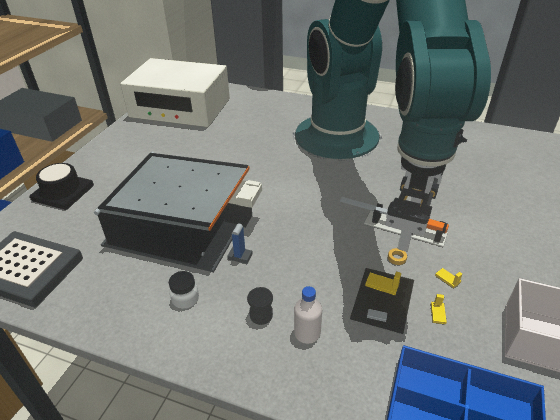

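```bash
python3 - <<'E'
from m import *
z=np.load("w12.npz"); im,d=z["im"],z["d"]; s=read_state(); C=cam("wrist",s); P=pts(C,d); Z=P[...,2]
H,S,V=cv2.split(cv2.cvtColor(im,cv2.COLOR_RGB2HSV))
v,u=np.mgrid[0:420,0:560]
t=(H>=18)&(H<32)&(S>130)&(d>0)&(Z>45)&(Z<56)&(u>250)&(u<310)&(v>170)&(v<280)
print(t.sum(),cv2.minAreaRect(P[t][:,:2].astype(np.float32)),np.median(P[t],0))
E
```

```text
392 ((591.04736328125, 290.56787109375), (11.529295921325684, 19.754961013793945), 86.8250503540039) [590.98376855 291.00059867  50.72480068]
```

>>> play_rows(moves=[[[0.03,-0.19,-3,0,0,0,0],[0,0,-3.5,0,0,0,0],[0,0,-3,0,0,0,0],[0,0,-1.5,0,0,0,0],[0,0,-1,0,0,0,0],[0,0,-0.7,0,0,0,0],[0,0,-0.3,0,0,0,0],[0,0,0,0,0,0,0],[0,0,0,0,0,0,0]]])

```text
clock: 14.92
tcp_pos: [592.5, 290.9, 18.8]
tool_rot: [2.29, 2.151, 0.002]
contact_force: [0.1, 0.2, 0.5]
width: 0.497
```

```bash
python3 - <<'E'
from m import *
show()
E
```

```text
t 14.92 tcp [592.5 290.9  18.8] yaw_y -3.58 z [ 0.001  0.001 -1.   ] F [0.1 0.2 0.5] T [-0.07  0.05  0.04] w 0.497
```

>>> play_rows(moves=[[[-0.1,0,-0.1,0,0,0,0],[0,0,0,0,0,0,-0.3],[0,0,0,0,0,0,-1],[0,0,0,0,0,0,-1],[0,0,0,0,0,0,-1],[0,0,0,0,0,0,-1],[0,0,0,0,0,0,-1],[0,0,0,0,0,0,-1],[0,0,0,0,0,0,-1],[0,0,0,0,0,0,-1]]])

```text
clock: 15.75
tcp_pos: [590.9, 290.6, 16.7]
tool_rot: [-2.29, -2.151, -0.0]
contact_force: [-1.1, -0.6, 3.0]
width: 0.207
```

```bash
python3 - <<'E'
from m import *
show()
E
```

```text
t 15.75 tcp [590.9 290.6  16.7] yaw_y -3.58 z [-0.  0. -1.] F [-1.1 -0.6  3. ] T [-0.12  0.29  0.05] w 0.207
```

>>> play_rows(moves=[[[0,0,1,0,0,0,-1],[0,0,3,0,0,0,-1],[0,0,3.5,0,0,0,-1],[0,0,3.5,0,0,0,-1],[0,-0.5,3,0,0,0,-1],[-0.5,-1.5,0.5,0,0,0.5,-1],[-1,-2.8,0,0,0,0.8,-1],[-1,-3,0,0,0,0.8,-1],[-1,-3,0,0,0,0.8,-1],[-1,-3,0,0,0,0.8,-1]]])

```text
clock: 16.58
tcp_pos: [545.1, 151.2, 162.2]
tool_rot: [-2.218, -2.225, -0.0]
contact_force: [0.9, -0.1, -1.6]
width: 0.212
```

>>> play_rows(moves=[[[-1,-3,0,0,0,0.8,-1],[-1,-3,0,0,0,0.8,-1],[-1,-3,0,0,0,0.8,-1],[-1,-3,0,0,0,0.4,-1],[-1,-3,0,0,0,0,-1],[-1,-2.4,0,0,0,0,-1],[-0.2,-1.7,0,0,0,0,-1],[0,-0.7,0,0,0,0,-1],[0,0,0,0,0,0,-1],[0,0,0,0,0,0,-1]]])

```text
clock: 17.42
tcp_pos: [484.2, -44.8, 161.9]
tool_rot: [-2.164, -2.277, -0.0]
contact_force: [0.7, -0.4, -0.8]
width: 0.211
```

```bash
python3 - <<'E'
from m import *
show()
for n in ["side","wrist","scene"]:
    s,im,d,C,P=shot(n+"13",n)
plate(P,d)
z=np.load("side13.npz"); P=pts(cam("side"),z["d"]); 
im=z["im"]; H,S,V=cv2.split(cv2.cvtColor(im,cv2.COLOR_RGB2HSV)); 
for nm in ["side13","scene13","wrist13"]:
    z=np.load(nm+".npz"); im,d=z["im"],z["d"]; C=cam(nm[:-2],read_state()); P=pts(C,d); X,Y,Z=P[...,0],P[...,1],P[...,2]; H,S,V=cv2.split(cv2.cvtColor(im,cv2.COLOR_RGB2HSV))
    t=(H>=18)&(H<32)&(S>130)&(V>60)&(d>0)&(abs(X-484)<45)&(Y>-150)&(Y<0)&(Z>120)&(Z<170)
    t&=(Z<Z[t].min()+18) if t.sum() else t
    print(nm,t.sum(),cv2.minAreaRect(P[t][:,:2].astype(np.float32)),np.median(P[t],0)) if t.sum()>9 else print(nm,t.sum())
for n,(a,b,c,e) in {"scene":(130,280,150,350),"side":(110,260,250,450)}.items():
    im=cv2.imread(f"pics/{n}13.png")[a:b,c:e]; cv2.imwrite(f"pics/{n}13z.png",cv2.resize(im,None,fx=4,fy=4,interpolation=cv2.INTER_CUBIC))
E
```

```text
t 17.42 tcp [484.2 -44.8 161.9] yaw_y 2.93 z [ 0.  0. -1.] F [ 0.7 -0.4 -0.8] T [0.   0.04 0.05] w 0.211
plate slope 0.0522 edge z 131.8
side13 72 ((485.92755126953125, -69.03460693359375), (30.814659118652344, 69.61843872070312), 3.3798179626464844) [486.80149585 -37.40652912 157.29046214]
scene13 281 ((486.66790771484375, -71.32243347167969), (68.98786926269531, 39.08332061767578), 89.77254486083984) [495.43519002 -76.70592395 158.35659419]
wrist13 1858 ((486.8795166015625, -62.86289596557617), (34.84144973754883, 49.43919372558594), 5.516026973724365) [485.80341793 -75.01959999 159.44561335]
```

View pics/side13z.png

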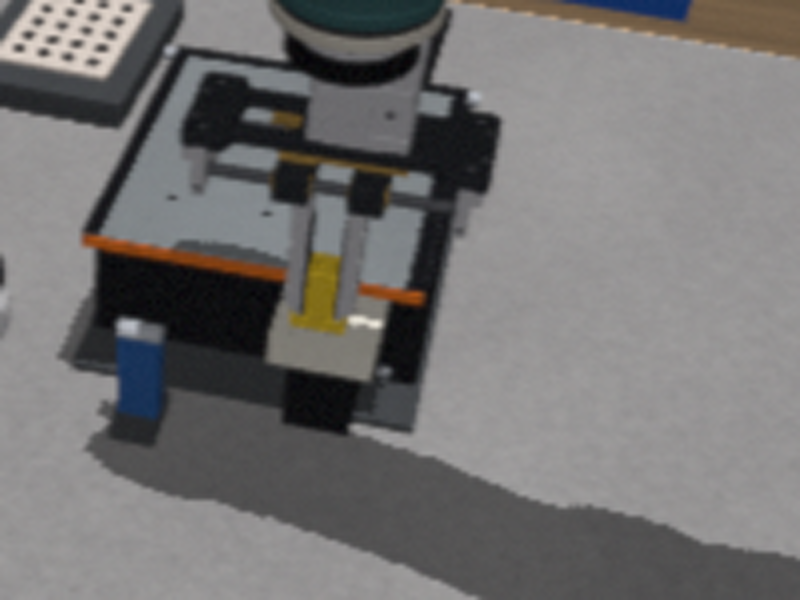

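View pics/scene13z.png

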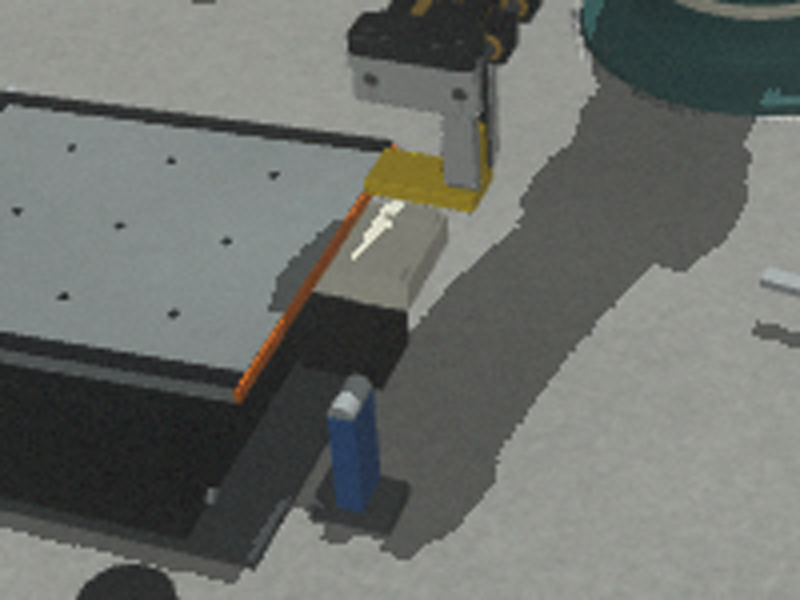

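View pics/wrist13.png

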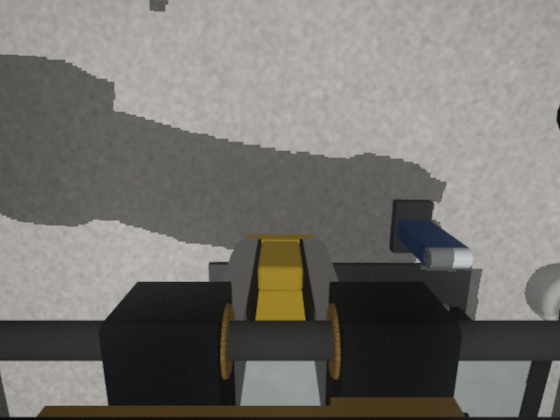

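```bash
python3 - <<'E'
from m import *
a=np.radians(2.9); ex=np.array([np.cos(a),np.sin(a)]); ey=np.array([-np.sin(a),np.cos(a)])
for n in ["scene","side"]:
    for tag in ["0","12"] if n=="scene" else ["0"]:
        z=np.load(n+tag+".npz"); im,d=z["im"],z["d"]; P=pts(cam(n),d); S=cv2.cvtColor(im,cv2.COLOR_RGB2HSV)[...,1]; V=im.max(-1)
        L=P[...,:2]-[547,-112]; lx=L@ex; ly=L@ey; Z=P[...,2]
        off={"scene":0.8,"side":-0.6}[n]
        m=(d>0)&(S<80)&(V>100)&(Z-off>99)&(ly>4)&(ly<50)&(abs(lx+60)<60)
        for y0 in range(4,48,6):
            q=m&(ly>=y0)&(ly<y0+6); c=q&(Z-off>103)
            print(n,tag,y0,"top",q.sum(),lx[q].min().round(1) if q.any() else 0,lx[q].max().round(1) if q.any() else 0,"cheek lx",np.sort(lx[c]).round(0)[:30:1].tolist() if c.any() else 0)
E
```

```text
scene 0 4 top 44 -97.9 -22.2 cheek lx [-96.0, -96.0, -92.0, -92.0, -89.0, -88.0, -87.0, -84.0, -83.0, -58.0, -35.0, -34.0, -32.0, -29.0, -29.0, -27.0, -22.0]
scene 0 10 top 45 -95.3 -20.4 cheek lx [-95.0, -94.0, -92.0, -90.0, -89.0, -84.0, -82.0, -82.0, -81.0, -47.0, -40.0, -37.0, -33.0, -33.0, -30.0, -28.0, -27.0, -25.0]
scene 0 16 top 46 -95.5 -22.4 cheek lx [-96.0, -94.0, -93.0, -88.0, -88.0, -85.0, -84.0, -83.0, -67.0, -44.0, -38.0, -37.0, -35.0, -31.0, -30.0, -29.0, -25.0, -22.0]
scene 0 22 top 43 -95.7 -23.5 cheek lx [-96.0, -94.0, -91.0, -90.0, -87.0, -84.0, -80.0, -68.0, -36.0, -35.0, -32.0, -31.0, -29.0, -27.0, -27.0, -26.0, -25.0]
scene 0 28 top 42 -94.0 -22.2 cheek lx [-94.0, -94.0, -92.0, -90.0, -87.0, -84.0, -83.0, -83.0, -37.0, -34.0, -34.0, -33.0, -32.0, -31.0, -27.0, -26.0, -25.0, -22.0]
scene 0 34 top 46 -94.1 -25.6 cheek lx [-94.0, -92.0, -88.0, -86.0, -81.0, -35.0, -32.0, -26.0]
scene 0 40 top 3 -92.3 -69.7 cheek lx 0
scene 0 46 top 0 0 0 cheek lx 0
scene 12 4 top 44 -96.8 -23.6 cheek lx [-97.0, -95.0, -92.0, -91.0, -89.0, -88.0, -87.0, -83.0, -38.0, -36.0, -34.0, 
[... 1085 characters left out ...]
3.0, -35.0, -32.0, -30.0, -30.0, -26.0, -25.0, -24.0]
side 0 16 top 32 -91.6 -22.8 cheek lx [-92.0, -89.0, -88.0, -86.0, -84.0, -83.0, -80.0, -36.0, -33.0, -31.0, -31.0, -28.0, -23.0]
side 0 22 top 46 -92.8 -23.6 cheek lx [-93.0, -92.0, -90.0, -87.0, -87.0, -85.0, -85.0, -82.0, -81.0, -35.0, -34.0, -33.0, -30.0, -29.0, -29.0, -26.0, -26.0, -24.0]
side 0 28 top 31 -93.5 -24.5 cheek lx [-94.0, -91.0, -88.0, -88.0, -86.0, -83.0, -82.0, -80.0, -36.0, -33.0, -31.0, -28.0, -25.0]
side 0 34 top 45 -94.1 -22.9 cheek lx [-94.0, -92.0, -91.0, -89.0, -86.0, -84.0, -81.0, -40.0, -35.0, -34.0, -31.0, -29.0, -27.0, -26.0, -23.0, -23.0]
side 0 40 top 23 -84.8 -24.1 cheek lx 0
side 0 46 top 0 0 0 cheek lx 0
```

>>> play_rows(moves=[[[0,0,-2,0,0,0,-1],[0,0,-1.5,0,0,0,-1],[0,0,-0.7,0,0,0,-1],[0,0,-0.3,0,0,0,-1],[0,0,-0.1,0,0,0,-1],[0,0,0,0,0,0,-1],[0,0,0,0,0,0,-1]]])

```text
clock: 18.15
tcp_pos: [484.2, -45.4, 116.2]
tool_rot: [2.164, 2.277, 0.001]
contact_force: [-0.1, -0.5, -1.9]
width: 0.211
```

```bash
python3 - <<'E'
from m import *
show()
s,im,d,C,P=shot("scene14","scene"); plate(P,d)
im=cv2.imread("pics/scene14.png")[130:280,150:350]; cv2.imwrite("pics/scene14z.png",cv2.resize(im,None,fx=4,fy=4,interpolation=cv2.INTER_CUBIC))
E
```

```text
t 18.15 tcp [484.2 -45.4 116.2] yaw_y 2.93 z [ 0.001  0.    -1.   ] F [-0.1 -0.5 -1.9] T [-0.05  0.07 -0.  ] w 0.211
plate slope 0.0517 edge z 131.8
```

View pics/scene14z.png

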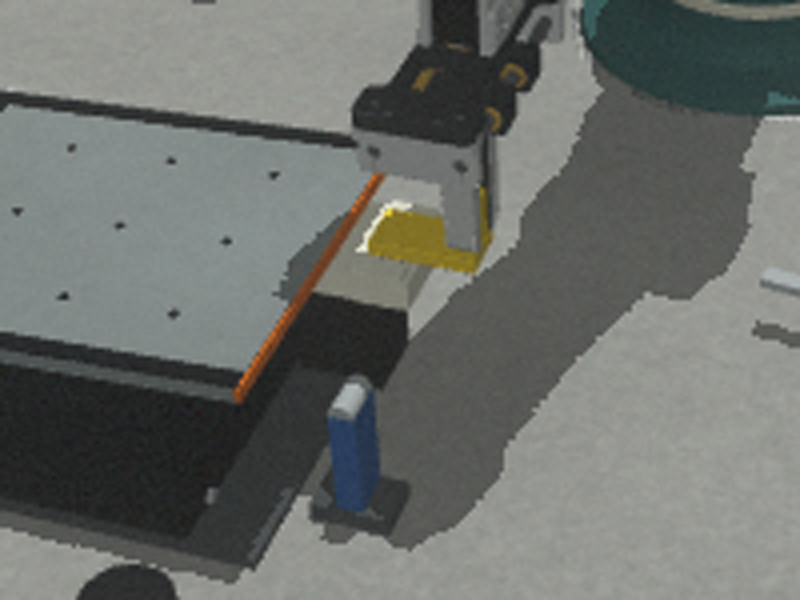

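Tongue leading end is at crop px (365,245), just outside the orange edge and between the cheeks. I lower it onto the shelf in small steps.

>>> play_rows(moves=[[[0,0,-0.1,0,0,0,-1],[0,0,-0.07,0,0,0,-1],[0,0,0,0,0,0,-1],[0,0,0,0,0,0,-1]]])

```text
clock: 18.53
tcp_pos: [483.8, -45.5, 114.0]
tool_rot: [-2.164, -2.277, 0.0]
contact_force: [0.1, 0.3, -0.8]
width: 0.214
```

```bash
python3 - <<'E'
from m import *
show();show()
E
```

```text
t 18.53 tcp [483.8 -45.5 114. ] yaw_y 2.92 z [-0.  0. -1.] F [ 0.1  0.3 -0.8] T [-0.05  0.01 -0.02] w 0.214
t 18.53 tcp [483.8 -45.5 114. ] yaw_y 2.92 z [-0.  0. -1.] F [ 0.1  0.3 -0.8] T [-0.05  0.01 -0.02] w 0.214
```

>>> play_rows(moves=[[[0,0,-0.05,0,0,0,-1],[0.03,-0.5,0,0,0,0,-1],[0.03,-0.6,0,0,0,0,-1],[0.03,-0.6,0,0,0,0,-1],[0.03,-0.6,0,0,0,0,-1],[0.03,-0.6,0,0,0,0,-1],[0.03,-0.5,0,0,0,0,-1],[0.02,-0.4,0,0,0,0,-1],[0.01,-0.2,0,0,0,0,-1],[0,0,0,0,0,0,-1]]])

```text
clock: 19.37
tcp_pos: [486.2, -86.4, 113.7]
tool_rot: [2.165, 2.276, 0.0]
contact_force: [-0.1, -0.3, 6.7]
width: 0.21
```

```bash
python3 - <<'E'
from m import *
show()
s,im,d,C,P=shot("scene15","scene"); plate(P,d)
im=cv2.imread("pics/scene15.png")[130:280,150:350]; cv2.imwrite("pics/scene15z.png",cv2.resize(im,None,fx=4,fy=4,interpolation=cv2.INTER_CUBIC))
E
```

```text
t 19.37 tcp [486.2 -86.4 113.7] yaw_y 2.87 z [ 0.001 -0.    -1.   ] F [-0.1 -0.3  6.7] T [-0.13  0.1  -0.01] w 0.21
plate slope 0.0516 edge z 131.7
```

View pics/scene15z.png

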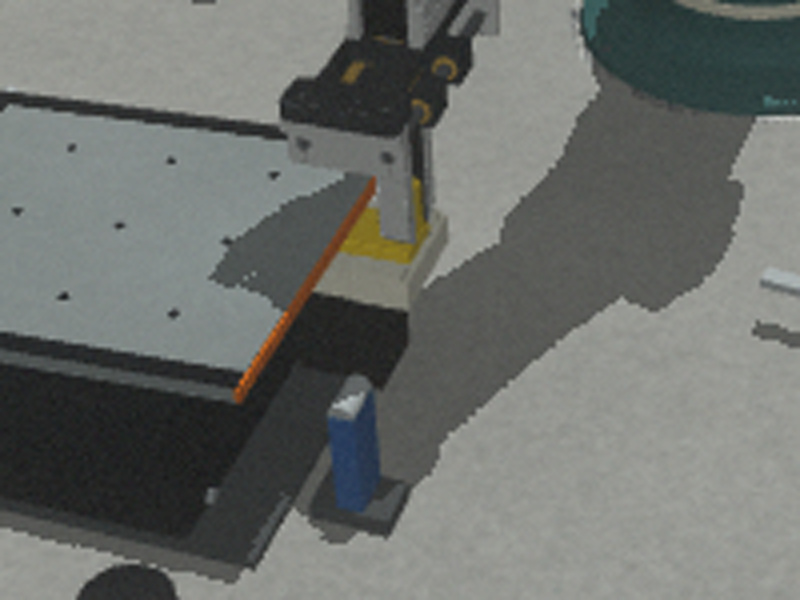

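>>> play_rows(moves=[[[0,-0.1,0.04,0,0,0,-1],[0.01,-0.1,0,0,0,0,-1],[0,-0.1,0,0,0,0,-1],[0.01,-0.1,0,0,0,0,-1],[0,0,0,0,0,0,-1],[0,0,0,0,0,0,-1]]])

```text
clock: 19.92
tcp_pos: [486.0, -89.6, 113.8]
tool_rot: [-2.164, -2.277, 0.0]
contact_force: [-0.6, 0.4, -1.1]
width: 0.208
```

```bash
python3 - <<'E'
from m import *
show()
E
```

```text
t 19.92 tcp [486.  -89.6 113.8] yaw_y 2.91 z [-0. -0. -1.] F [-0.6  0.4 -1.1] T [-0.03  0.01  0.01] w 0.208
```

>>> play_rows(moves=[[[0.01,-0.1,-0.01,0,0,0,-1],[0,-0.05,0,0,0,0,-1],[0,-0.05,0,0,0,0,-1],[0,0,0,0,0,0,-1],[0,0,0,0,0,0,-1]]])

```text
clock: 20.33
tcp_pos: [486.2, -91.5, 113.7]
tool_rot: [2.164, 2.277, -0.0]
contact_force: [-0.3, 0.1, -1.6]
width: 0.213
```

```bash
python3 - <<'E'
from m import *
show()
E
```

```text
t 20.33 tcp [486.2 -91.5 113.7] yaw_y 2.92 z [-0. -0. -1.] F [-0.3  0.1 -1.6] T [-0.05  0.05 -0.06] w 0.213
```

>>> play_rows(moves=[[[0,-0.05,-0.03,0,0,0,-1],[0,-0.05,0,0,0,0,-1],[0,0,0,0,0,0,-1],[0,0,0,0,0,0,-1]]])

```text
clock: 20.67
tcp_pos: [486.4, -92.1, 113.7]
tool_rot: [-2.164, -2.278, -0.001]
contact_force: [-1.9, 3.5, 5.5]
width: 0.211
```

```bash
python3 - <<'E'
from m import *
show()
E
```

```text
t 20.67 tcp [486.4 -92.1 113.7] yaw_y 2.94 z [ 0.  0. -1.] F [-1.9  3.5  5.5] T [ 0.65  0.44 -0.05] w 0.211
```

>>> play_rows(moves=[[[0,-0.05,0.01,0,0,0,-1],[0,0,0,0,0,0,-1],[0,0,0,0,0,0,-1]]])

```text
clock: 20.92
tcp_pos: [486.4, -92.9, 113.7]
tool_rot: [2.164, 2.277, 0.0]
contact_force: [-0.5, 3.3, 5.1]
width: 0.209
```

```bash
python3 - <<'E'
from m import *
show()
E
```

```text
t 20.92 tcp [486.4 -92.9 113.7] yaw_y 2.93 z [ 0.  0. -1.] F [-0.5  3.3  5.1] T [ 0.54  0.16 -0.02] w 0.209
```

>>> play_rows(moves=[[[0,-0.05,0.01,0,0,0,-1],[0,-0.05,0,0,0,0,-1],[0,0,0,0,0,0,-1],[0,0,0,0,0,0,-1]]])

```text
clock: 21.25
tcp_pos: [486.3, -94.0, 113.7]
tool_rot: [2.164, 2.277, 0.0]
contact_force: [-0.1, 2.1, 2.7]
width: 0.209
```

```bash
python3 - <<'E'
from m import *
show()
E
```

```text
t 21.25 tcp [486.3 -94.  113.7] yaw_y 2.92 z [ 0. -0. -1.] F [-0.1  2.1  2.7] T [ 0.54 -0.05  0.03] w 0.209
```

>>> play_rows(moves=[[[0,-0.05,0,0,0,0,-1],[0,-0.05,0,0,0,0,-1],[0,0,0,0,0,0,-1],[0,0,0,0,0,0,-1]]])

```text
clock: 21.58
tcp_pos: [486.3, -94.9, 113.7]
tool_rot: [2.164, 2.277, 0.0]
contact_force: [-0.3, 3.9, 5.6]
width: 0.215
```

```bash
python3 - <<'E'
from m import *
show()
E
```

```text
t 21.58 tcp [486.3 -94.9 113.7] yaw_y 2.92 z [ 0.  0. -1.] F [-0.3  3.9  5.6] T [0.65 0.   0.03] w 0.215
```

```bash
python3 - <<'E'
from m import *
a=np.radians(2.9); ex=np.array([np.cos(a),np.sin(a)]); ey=np.array([-np.sin(a),np.cos(a)])
for n in ["scene","side"]:
    s,im,d,C,P=shot(n+"16",n); H,S,V=cv2.split(cv2.cvtColor(im,cv2.COLOR_RGB2HSV))
    L=P[...,:2]-[547,-112]; lx=L@ex; ly=L@ey; Z=P[...,2]
    t=(H>=18)&(H<32)&(S>130)&(V>50)&(d>0)&(abs(lx+60)<30)&(ly>0)&(ly<60)
    b=t&(Z<114)&(Z>98); l=t&(Z>120)
    print(n,b.sum(),"base ly",np.percentile(ly[b],[2,98]).round(1),"lx",np.percentile(lx[b],[2,98]).round(1),"lug",l.sum(),np.percentile(ly[l],[2,98]).round(1) if l.any() else 0,"z",Z[t].max())
    w=(d>0)&(S<70)&(V>90)&(abs(lx+60)<34)&(Z>97)&(Z<104)&(ly>25)&(ly<60); print("shelf end",np.percentile(ly[w],98))
    im=cv2.imread(f"pics/{n}16.png"); im=im[130:230,200:300] if n=="scene" else im[130:240,270:400]; cv2.imwrite(f"pics/{n}16z.png",cv2.resize(im,None,fx=6,fy=6 if n=="scene" else 5,interpolation=cv2.INTER_CUBIC))
E
```

```text
scene 68 base ly [ 0.5 26.9] lx [-72.6 -40.6] lug 29 [ 4.9 49.2] z 243.52990456919804
shelf end 40.06222978991428
side 42 base ly [25.2 30.6] lx [-75.8 -43.5] lug 101 [10.3 41.2] z 242.7496871154883
shelf end 43.51447425031977
```

View pics/scene16z.png

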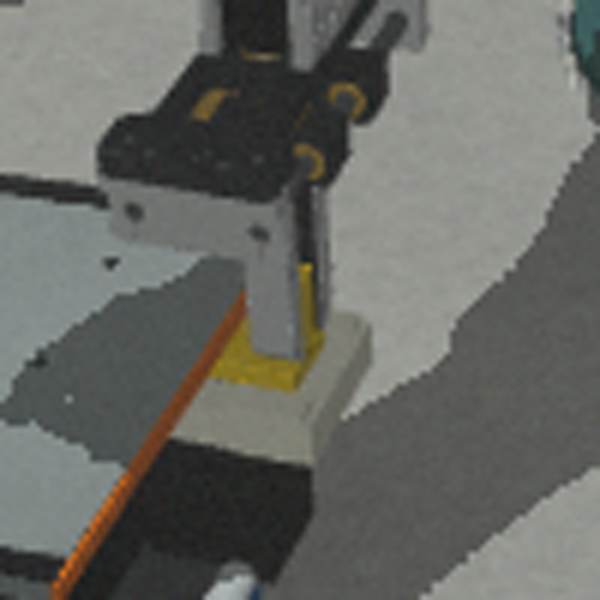

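View pics/side16z.png

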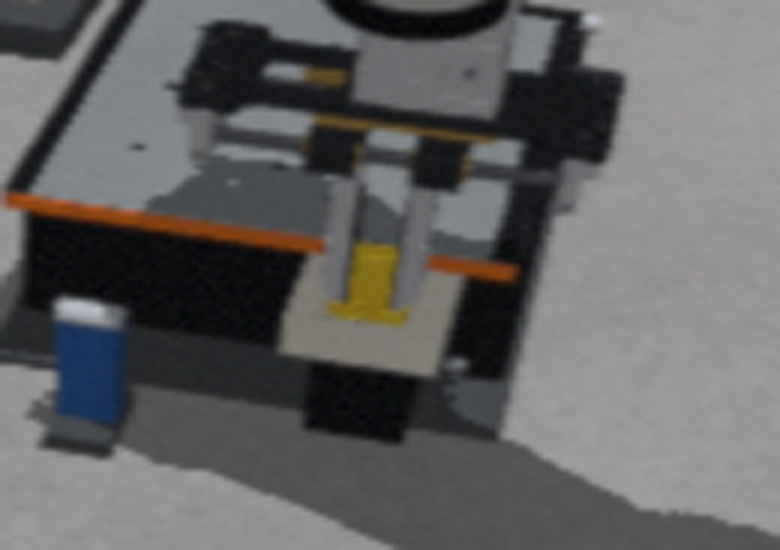

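>>> play_rows(moves=[[[0,-0.05,0.02,0,0,0,-1],[0,-0.05,0,0,0,0,-1],[0,0,0,0,0,0,-1]]])

```text
clock: 21.93
tcp_pos: [486.0, -95.8, 113.7]
tool_rot: [-2.164, -2.277, 0.0]
contact_force: [-1.4, 4.8, 2.0]
width: 0.212
```

```bash
python3 - <<'E'
from m import *
show()
E
```

```text
t 21.93 tcp [486.  -95.8 113.7] yaw_y 2.93 z [-0.001  0.    -1.   ] F [-1.4  4.8  2. ] T [ 0.79  0.17 -0.01] w 0.212
```

>>> play_rows(moves=[[[0,-0.05,0,0,0,0,-1],[0,0,0,0,0,0,-1],[0,0,0,0,0,0,-1]]])

```text
clock: 22.18
tcp_pos: [486.0, -95.9, 113.7]
tool_rot: [-2.163, -2.277, 0.0]
contact_force: [-1.2, 6.8, 4.2]
width: 0.211
```

```bash
python3 - <<'E'
from m import *
show()
E
```

```text
t 22.18 tcp [486.  -95.9 113.7] yaw_y 2.94 z [-0.001  0.001 -1.   ] F [-1.2  6.8  4.2] T [1.48 0.32 0.01] w 0.211
```

>>> play_rows(moves=[[[0,-0.05,0,0,0,0,-1],[0,-0.03,0,0,0,0,-1],[0,0,0,0,0,0,-1],[0,0,0,0,0,0,-1]]])

```text
clock: 22.52
tcp_pos: [486.1, -96.0, 113.8]
tool_rot: [-2.162, -2.277, -0.001]
contact_force: [-1.4, 12.0, 5.9]
width: 0.209
```

```bash
python3 - <<'E'
from m import *
show()
E
```

```text
t 22.52 tcp [486.1 -96.  113.8] yaw_y 2.98 z [-0.001  0.002 -1.   ] F [-1.4 12.   5.9] T [ 2.59  0.52 -0.01] w 0.209
```

>>> play_rows(moves=[[[0,0.08,0,0,0,0,-1],[0,0,0,0,0,0,-1],[0,0,0,0,0,0,-0.5],[0,0,0,0,0,0,-0.4],[0,0,0,0,0,0,-0.2],[0,0,0,0,0,0,0],[0,0,0,0,0,0,0],[0,0,0,0,0,0,0]]])

```text
clock: 23.18
tcp_pos: [486.2, -96.6, 113.8]
tool_rot: [2.164, 2.277, -0.0]
contact_force: [0.6, 0.2, 0.3]
width: 0.496
```

```bash
python3 - <<'E'
from m import *
show()
E
```

```text
t 23.18 tcp [486.2 -96.6 113.8] yaw_y 2.91 z [-0. -0. -1.] F [0.6 0.2 0.3] T [-0.1   0.09 -0.05] w 0.496
```

Released cleanly. Now lift clear and look.

>>> play_rows(moves=[[[0,0,1,0,0,0,0],[0,0,2,0,0,0,0],[0,0,3,0,0,0,0],[0,0.5,3,0,0,0,0],[0,1.5,1,0,0,0,-0.5],[0,2,0,0,0,0,-1],[0,0,0,0,0,0,-1],[0,0,0,0,0,0,-1],[0,0,0,0,0,0,-1]]])

```text
clock: 23.93
tcp_pos: [486.1, -56.9, 214.1]
tool_rot: [2.164, 2.277, -0.0]
contact_force: [-0.4, 1.0, 0.3]
width: 0.181
```

```bash
python3 - <<'E'
from m import *
show()
a=np.radians(2.9); ex=np.array([np.cos(a),np.sin(a)]); ey=np.array([-np.sin(a),np.cos(a)])
for n in ["scene","side","wrist"]:
    s,im,d,C,P=shot(n+"17",n); H,S,V=cv2.split(cv2.cvtColor(im,cv2.COLOR_RGB2HSV))
    if n=="scene": plate(P,d)
    L=P[...,:2]-[547,-112]; lx=L@ex; ly=L@ey; Z=P[...,2]
    t=(H>=18)&(H<32)&(S>130)&(V>50)&(d>0)&(abs(lx+60)<30)&(ly>-5)&(ly<60)&(Z<155)
    b=t&(Z<114)&(Z>98); l=t&(Z>143)
    print(n,b.sum(),"base ly",np.percentile(ly[b],[2,98]).round(1),"lx",np.percentile(lx[b],[2,98]).round(1),"lug",l.sum(),lx[l].mean().round(1),ly[l].mean().round(1)) if b.sum()>5 else 0
    if n!="wrist":
        im=cv2.imread(f"pics/{n}17.png"); im=im[130:280,150:350] if n=="scene" else im[110:240,260:420]; cv2.imwrite(f"pics/{n}17z.png",cv2.resize(im,None,fx=4,fy=4,interpolation=cv2.INTER_CUBIC))
E
```

```text
t 23.93 tcp [486.1 -56.9 214.1] yaw_y 2.91 z [-0. -0. -1.] F [-0.4  1.   0.3] T [-0.04  0.05 -0.07] w 0.181
plate slope 0.0517 edge z 131.8
scene 118 base ly [-4.2 26.3] lx [-77.3 -40.3] lug 25 -56.9 20.7
side 80 base ly [-3.4 29.3] lx [-76.4 -42.9] lug 22 -59.0 22.8
wrist 108 base ly [-4.9 24.4] lx [-64.7 -50.6] lug 292 -57.6 19.5
```

View pics/scene17z.png

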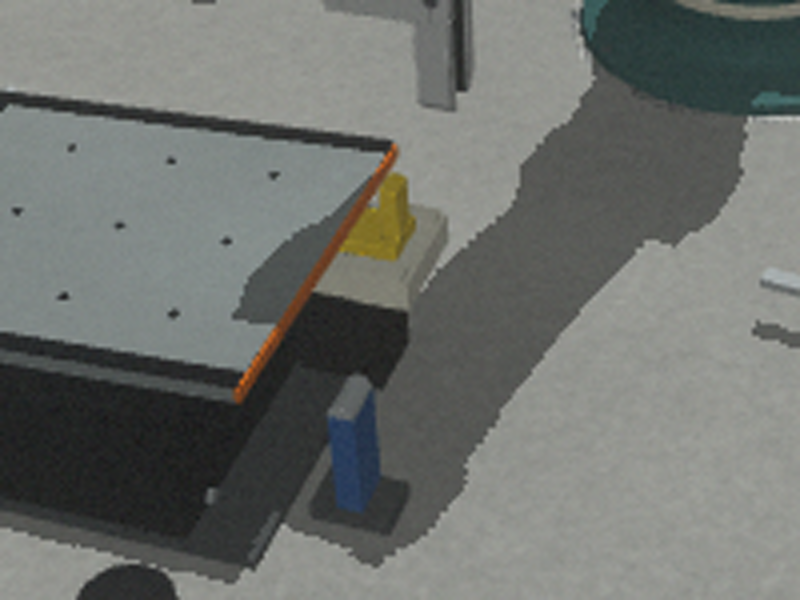

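View pics/side17z.png

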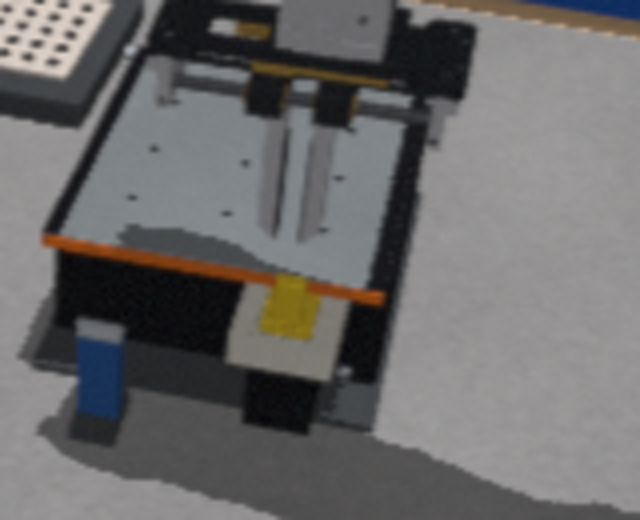

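>>> play_rows(moves=[[[0.1,-2,0,0,0,0,-1],[0.1,-3,0,0,0,0,-1],[0.1,-2,0,0,0,0,-1],[0.1,-1,-1,0,0,0,-1],[0,0,-3,0,0,0,-1],[0,0,-2,0,0,0,-1],[0,0,-1,0,0,0,-1],[0,0,-0.4,0,0,0,-1],[0,0,0,0,0,0,-1],[0,0,0,0,0,0,-1]]])

```text
clock: 24.92
tcp_pos: [490.7, -136.7, 140.6]
tool_rot: [2.164, 2.277, 0.0]
contact_force: [-0.2, 0.7, 0.4]
width: 0.007
```

```bash
python3 - <<'E'
from m import *
show()
E
```

```text
t 24.92 tcp [ 490.7 -136.7  140.6] yaw_y 2.92 z [ 0.001 -0.    -1.   ] F [-0.2  0.7  0.4] T [-0.08  0.05  0.04] w 0.007
```

>>> play_rows(moves=[[[0,0,-0.3,0,0,0,-1],[0,0,-0.3,0,0,0,-1],[0,0,-0.2,0,0,0,-1],[0,0,-0.2,0,0,0,-1],[0,0,-0.1,0,0,0,-1],[0,0,-0.1,0,0,0,-1],[0,0,-0.1,0,0,0,-1],[0,0,0,0,0,0,-1]]])

```text
clock: 25.58
tcp_pos: [490.2, -136.5, 126.7]
tool_rot: [-2.164, -2.277, 0.0]
contact_force: [-0.6, -0.2, -0.1]
width: 0.004
```

```bash
python3 - <<'E'
from m import *
show()
E
```

```text
t 25.58 tcp [ 490.2 -136.5  126.7] yaw_y 2.93 z [-0. -0. -1.] F [-0.6 -0.2 -0.1] T [ 0.01  0.02 -0.04] w 0.004
```

>>> play_rows(moves=[[[0,0,-0.1,0,0,0,-1],[0,0,-0.1,0,0,0,-1],[0,0,0,0,0,0,-1]]])

```text
clock: 25.83
tcp_pos: [490.1, -136.5, 124.6]
tool_rot: [-2.164, -2.277, 0.001]
contact_force: [0.1, 0.6, 0.3]
width: 0.008
```

```bash
python3 - <<'E'
from m import *
show()
s,im,d,C,P=shot("side18","side"); plate(P,d)
E
```

```text
t 25.83 tcp [ 490.1 -136.5  124.6] yaw_y 2.92 z [-0. -0. -1.] F [0.1 0.6 0.3] T [-0.05  0.06 -0.07] w 0.008
plate slope 0.0261 edge z 123.4
```

>>> play_rows(moves=[[[0,0,-0.1,0,0,0,-1],[0,0,0,0,0,0,-1],[0,0,0,0,0,0,-1]]])

```text
clock: 26.13
tcp_pos: [490.2, -136.6, 123.8]
tool_rot: [-2.164, -2.277, 0.0]
contact_force: [-1.0, -0.2, 2.6]
width: 0.007
```

```bash
python3 - <<'E'
from m import *
show()
E
```

```text
t 26.13 tcp [ 490.2 -136.6  123.8] yaw_y 2.91 z [-0. -0. -1.] F [-1.  -0.2  2.6] T [0.09 0.33 0.04] w 0.007
```

>>> play_rows(moves=[[[0,0,-0.06,0,0,0,-1],[0,0,0,0,0,0,-1],[0,0,0,0,0,0,-1]]])

```text
clock: 26.38
tcp_pos: [490.2, -136.6, 123.6]
tool_rot: [-2.164, -2.277, -0.0]
contact_force: [-4.3, 1.5, 12.2]
width: 0.006
```

```bash
python3 - <<'E'
from m import *
show()
E
```

```text
t 26.38 tcp [ 490.2 -136.6  123.6] yaw_y 2.91 z [-0.  0. -1.] F [-4.3  1.5 12.2] T [0.2  1.11 0.03] w 0.006
```

>>> play_rows(moves=[[[0,0,-0.03,0,0,0,-1],[0,0,0,0,0,0,-1],[0,0,0,0,0,0,-1],[0,0,0,0,0,0,-1]]])

```text
clock: 26.72
tcp_pos: [490.2, -136.6, 123.6]
tool_rot: [-2.164, -2.277, -0.0]
contact_force: [-6.3, 2.2, 17.9]
width: 0.005
```

```bash
python3 - <<'E'
from m import *
show()
E
```

```text
t 26.72 tcp [ 490.2 -136.6  123.6] yaw_y 2.91 z [ 0.  0. -1.] F [-6.3  2.2 17.9] T [0.47 1.66 0.09] w 0.005
```

A firm 18 N push with the plate solid on the shim. I retreat upward.

>>> play_rows(moves=[[[0,0,0.5,0,0,0,-1],[0,0,2,0,0,0,-1],[0,0,3.5,0,0,0,-1],[0,1,3.5,0,0,0,-1],[0,3,3,0,0,0,-1],[0,4,0,0,0,0,-1],[0,4,0,0,0,0,-1],[0,4,0,0,0,0,-1],[0,4,0,0,0,0,-1],[0,3,0,0,0,0,-1]]])

```text
clock: 27.55
tcp_pos: [489.7, 96.3, 247.6]
tool_rot: [-2.162, -2.279, -0.001]
contact_force: [0.1, 0.3, 0.0]
width: 0.001
```

>>> play_rows(moves=[[[0,0,0,0,0,0,-1],[0,0,0,0,0,0,-1],[0,0,0,0,0,0,-1],[0,0,0,0,0,0,-1]]])

```text
clock: 27.88
tcp_pos: [490.3, 91.8, 247.4]
tool_rot: [2.166, 2.275, -0.0]
contact_force: [0.4, 0.6, 1.0]
width: 0.005
```

```bash
python3 - <<'E'
from m import *
show()
a=np.radians(2.9); ex=np.array([np.cos(a),np.sin(a)]); ey=np.array([-np.sin(a),np.cos(a)])
for n in ["scene","side"]:
    z=np.load(n+"0.npz"); plate(pts(cam(n),z["d"]),z["d"])
    s,im,d,C,P=shot(n+"19",n); H,S,V=cv2.split(cv2.cvtColor(im,cv2.COLOR_RGB2HSV)); plate(P,d)
    L=P[...,:2]-[547,-112]; lx=L@ex; ly=L@ey; Z=P[...,2]
    t=(H>=18)&(H<32)&(S>130)&(V>50)&(d>0)&(abs(lx+60)<30)&(ly>-5)&(ly<60)&(Z<155)
    l=t&(Z>143); b=t&(Z<114)&(Z>98); print(n,"lug",lx[l].mean().round(1),ly[l].mean().round(1),"rear",np.percentile(ly[b],98).round(1))
    X,Y=P[...,0],P[...,1]
    hd=(H>3)&(H<16)&(S>130)&(V>70)&(d>0)&(Y>250)&(Z>40)&(X<430); print(line(P[hd]) if hd.sum()>20 else 0,np.median(Z[hd]))
E
```

```text
t 27.88 tcp [490.3  91.8 247.4] yaw_y 2.82 z [-0. -0. -1.] F [0.4 0.6 1. ] T [-0.08  0.    0.02] w 0.005
plate slope 0.0041 edge z 118.1
plate slope 0.0245 edge z 124.0
scene lug -57.9 20.3 rear 26.2
(array([389.3, 328.1]), array([0.0975, 0.9952]), np.float64(84.41), array([384.9, 283.6]), array([394.1, 377.3]), np.float64(6.85)) 45.70504990739619
plate slope 0.0043 edge z 117.0
plate slope 0.024 edge z 122.8
side lug -58.7 23.8 rear 29.8
(array([387.9, 335.2]), array([0.1076, 0.9942]), np.float64(83.83), array([382.6, 286.1]), array([392.9, 381.4]), np.float64(6.06)) 44.78863090914251
```

View pics/scene19.png

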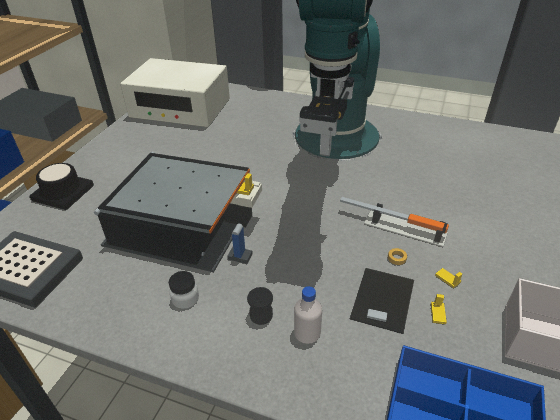

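View pics/side19.png

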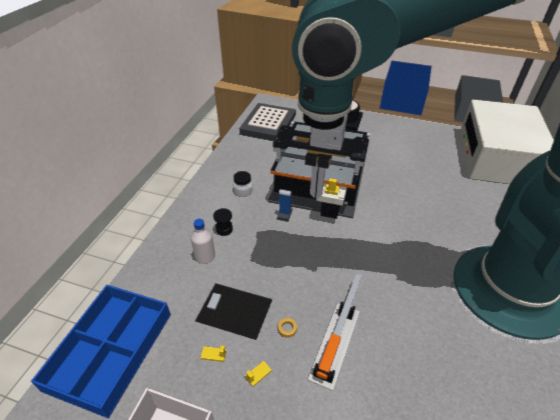

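```bash
python3 -c "
from bench import *
print(close_job())"
```

```text
the job is handed in; nothing more can be done
None
```

The job is done and handed in at about 28 s, with the robot clear of everything. No verdict is reported at hand-in.

**Lever:** I took the pry bar by its handle and levered the plate up over the blue fulcrum to about 0.05 rad, with about 13 N at the hand. The plate stayed at that tilt when I withdrew the bar. I laid the bar back in its rest, and both cameras put it within about 2 mm of its starting place.

**Shim:** I slid the shim along the shelf until it met the stop. The arm stopped moving and the push rose to 12 N. I let go, and the lug stood at about (-58, 22) mm in stage axes, close to the slot point at (-60, 22).

**Press:** I pressed the plate down onto the shim with 18 N, and the fingers stopped solidly. Final views show the other things apparently in place; I checked that by eye only.

**Disagreement:** The last plate tilt is not fully settled. Camera slopes read 0.024 as they stand, which fits the expected 0.025. Compared with the first pictures, which read 0.004 when the plate was down, the rise is only about 0.021. The finger height at the press agrees with 0.025, so I took the difference as a small camera offset or a slight tilt at the start.

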